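# Locate an egg tray under the vacuum lifter and lock it down

### The arm

A 7-joint arm with a two-finger parallel gripper is mounted at the origin on the work surface. World frame = base frame: x ahead of the robot, y to its left, z up, the work surface at z = 0. Lengths are in m, angles in rad, forces in N, time in s.
With the tool pointing down it reaches from about 0.425 to 0.95 m from the base axis. Payload 4.7 kg.
Tool frame: the origin (TCP) lies between the finger pads; the fingertips stand 19 mm ahead of it and the grasp point (between the pads) is the TCP; z points along the fingers, y is the direction in which the jaws open and shut (so a half turn about z gives the same grasp; the last joint's range is limited). The gripper opens to 87 mm and grips with 3 to 60 N. Pads are 19 mm wide; open, the fingers measure 117 mm over their backs; the gripper's body (75 mm by 190 mm) begins 51 mm behind the grasp point.
Start: joints at [1.264, 0.469, -0.049, 1.532, 0.024, 1.141, -0.082], TCP at [0.185, -0.649, 0.242] pointing down, gripper open.
Joint ranges: [-2.59, 2.59], [-0.33, 1.99], [-1.39, 1.29], [0.1, 2.45], [-1.04, 4.18], [0.21, 1.99], [-2.66, 2.66]. Speed limits (rad/s): [2.57, 2.57, 3.14, 3.14, 3.14, 3.14, 3.14].

### API

Orientations are given as a unit quaternion [x, y, z, w].
In Python, from station import robot gives the robot as it stands.
- The arm moves only by the shell command python3 -m pendant 'ROWS' [OPENING]. ROWS is JSON, a list of rows, each an object with "delta_pos": the shift along the tool's x, y, z in m, a list of three; "turn": the turn about the tool's z in degrees. In form: [{"delta_pos": [dx, dy, dz], "turn": turn}, ...]. A call has 1 to 20 rows; each row is the pose to reach, as a shift and turn from the pose measured when the call began, along the tool's axes at that moment; what a row does not reach only later rows make up. A row lasts 1/10 s, in which the tool goes at most 50 mm and 8.59 degrees, less where a joint would pass 70% of its speed; a pose out of reach is approached as far as the arm can. A call with a gripper value outside its range is refused whole. OPENING is the finger opening in m, from 0 to 0.087, set as the call begins (- or left out, the last holds). The fingers move at their own pace and stop on an object; the grip force is fixed at half the most. Time passes only in rows, so rows that repeat a pose let the fingers close. It gives the time, the measured TCP pose, the force and the opening at its end, in the units of the state.
- robot.state(): the state, without advancing time (a new reading comes with each control period).
- robot.read_camera(name): name is "side" or "top" or "wrist"; returns a dict with "img" (420x560x3 uint8, red, green, blue), "intrinsics" (3x3 intrinsics, pixels), "R" (3x3) and "t" (3): a world point X has camera coordinates R X + t. Camera axes: x right, y down, z forward; pixel columns grow to the right and rows downward; lengths in m; the calibration is good to about 2 mm. A picture is of the moment at which its call begins. There is no depth.
- robot.close_job(): hands the job in, once; it reports no verdict.
The state is a dict: "t": time; "joint_positions": joint angles; "qvel": joint speeds; "joint_efforts": joint torques, N m; "position": TCP position; "tcp_rot": TCP orientation; "wrist_force": force on the tool from outside, world axes, zero at the start; "moment": the same for the moment, N m; "finger_gap": finger opening in m.
Only numpy, scipy, OpenCV 4.12 (cv2) and the standard library are available. Lean on these libraries where they do the work, as an engineer would, in place of code of your own. Each camera call takes 0.05 s, during which the arm holds its last target.

### The job

Slide the wooden egg tray gently along the deck of the transfer station, without lifting it, until it sits fully home: its right-hand side (as seen from the robot) against both dowel pins and its far end against the end stop. Then swing the small steel hold-down fully round so that its nose lies over the tray's right-hand board. Do not hit the vacuum lifter that hangs over the deck, keep the eggs standing in their cells, and leave everything else where it is.

Things in the scene. Friction and masses are not known exactly. Their poses are not given: they have to be found in the camera images.
- station: Egg transfer station fixed on the bench: aluminium deck over x -230..200, y -190..225 mm, top 30 mm above the bench. Origin: on the bench, under the tray's centre when the tray is home. x: to the dowels, about to the robot's right; y: to the end stop, about away from the robot; z up. The tray is home when its origin is straight over this one (on the deck, z 30 mm) and their axes are parallel.
- dowel_far (a point): Top centre of the farther dowel: an upright steel pin, 12 mm dia, 32 high, on the deck at station (90, 70) mm. The two dowels stop the tray's side face at station x = 84 mm.
- dowel_near (a point): Top centre of the nearer dowel, the same, at station (90, -70) mm.
- stop_face (a point): Centre of the face of the end stop, a steel block 40 mm long (station x 0..40), 30 high, its face at station y = 108 mm looking to -y.
- lifter: Vacuum egg lifter fixed to the station (same origin and axes), parked over the tray's home: 12 rubber cups, lips 100 mm above the deck, on three 24 mm tubes along y (undersides 131 mm above the deck) over x -68..68, y -88..88 mm; rails and a grey arm above. Mast 40 x 40 at station (0, 195), 265 mm high, with a 100 x 60 mm foot.
- handle_bar (a point): Middle of the lifter's pull handle: a round bar along station y, 18 mm dia (rubber grip 21), y -90..90, axis at station x -100 mm, 175 mm above the deck. It hangs over the left-hand board of the seated tray, so for the last part of the way that board is reached only from beneath the bar, with a tool leaning away from the lifter, to station -x (left).
- tray: Loose wooden egg tray, 168 (x) x 216 (y) mm outside, boards 12 thick, 40 high, 3 x 4 cells, six eggs in it, 0.6 to 0.8 kg in all. Two cleats 8 mm high on its left-hand board (y +-41..91). Origin: centre of its underside, on the deck. x to its right side (for the dowels), y to its far end (for the stop). Left face at x -84, near end face at y -108. Slides with ordinary friction, a few N.
- tray_side_far (a point): Point on the outer face of the tray's right-hand board that meets the farther dowel: tray (84, 70, 20) mm.
- tray_side_near (a point): Point on the outer face of the tray's right-hand board that meets the nearer dowel: tray (84, -70, 20) mm.
- tray_end (a point): Point on the outer face of the tray's far end board that meets the end stop: tray (20, 108, 20) mm.
- holddown (a joint): Hinge of the hold-down (turn-button), rad: a flat steel bar on an upright post between the dowels. 0: its tail with the knob points to station -y (toward the robot), nose to +y, tray free. 1.57: tail to station +x (right), nose to -x, over the tray's right-hand board; stop at 1.65. Growing values turn counterclockwise seen from above. Friction about 1.3 N at the knob; it stays where it is left.
- post (a point): The hold-down's hinge axis, top of its post at station (112, 0) mm. The bar is 110 x 22 x 8 mm, its underside 45 mm above the deck (5 mm over the tray's boards); its nose reaches 41 mm from the axis, opposite to the knob.
- holddown_knob (a point): Middle of the black knob on the tail of the hold-down, 58 mm from the hinge axis: an upright cylinder 16 mm dia, 26 high; this point is 13 mm below the knob's top and 72 mm above the deck; top face of the bar is 53 mm above the deck.
- egg0: Loose hen's egg, 44 mm dia, 57 high, standing point down in a cell of the tray at tray (-48, 72) mm, its top about 63 mm above the deck. Origin at its lower tip; z is its long axis, up.
- egg1: Loose hen's egg, 44 mm dia, 57 high, standing point down in a cell of the tray at tray (0, 24) mm, its top about 63 mm above the deck. Origin at its lower tip; z is its long axis, up.
- egg2: Loose hen's egg, 44 mm dia, 57 high, standing point down in a cell of the tray at tray (48, 72) mm, its top about 63 mm above the deck. Origin at its lower tip; z is its long axis, up.
- egg3: Loose hen's egg, 44 mm dia, 57 high, standing point down in a cell of the tray at tray (-48, -24) mm, its top about 63 mm above the deck. Origin at its lower tip; z is its long axis, up.
- egg4: Loose hen's egg, 44 mm dia, 57 high, standing point down in a cell of the tray at tray (48, -24) mm, its top about 63 mm above the deck. Origin at its lower tip; z is its long axis, up.
- egg5: Loose hen's egg, 44 mm dia, 57 high, standing point down in a cell of the tray at tray (0, -72) mm, its top about 63 mm above the deck. Origin at its lower tip; z is its long axis, up.
- cup: Bystander: spare black rubber suction cup, 31 mm dia, 26 high, standing on the deck near its right-hand near corner. Origin: centre of its underside.
- shim: Bystander: small wooden shim 60 x 22 x 12 mm lying on the deck by its left edge. Origin: centre of its underside.
- wrench: Bystander: steel wrench, 150 mm long, lying on the bench to the right.
- lamp: Bystander: black hand candling lamp, 60 mm dia foot, 156 high, standing on the bench to the left. Origin: centre of its underside.
- spray: Bystander: white plastic disinfectant bottle, 68 mm dia, 190 high, standing on the bench to the right. Origin: centre of its underside.
Things that resemble listed ones, but are neither listed nor needed, are in the scene too. What is shaped like the egg0 but blue or pink is not meant. What is shaped like the egg5 but black is not meant.

How it is judged:
By the outcome, as a careful person would: the job done as asked, in the order asked, and still so for the second after the job is handed in, with the robot touching nothing.
It also fails if it takes over 72 s, if anything falls off the work surface, if the arm or the gripper's body presses on something with over 40 N, if the wrist force passes 120 N, or if a joint passes its speed limit or range.

## Working session

There is one attempt and no reset: what is moved stays moved. The work goes in short steps, Python scripts to look and compute and a shell command to move; the robot and the scene stay as the last step left them, time stands still between calls to the robot, and variables do not carry over. Pictures are saved under pics/ and viewed, and the job is handed in when it is done.

```bash
ls; mkdir -p pics; python3 - <<'E'
from station import robot
import cv2,json
s=robot.state();print(s)
for n in ["side","top","wrist"]:
    c=robot.read_camera(n);cv2.imwrite(f"pics/{n}0.png",c["img"][:,:,::-1]);print(n,c["intrinsics"].tolist(),c["R"].round(4).tolist(),c["t"].round(4).tolist())
E
```

```text
pics
{'t': 0.0, 'joint_positions': array([ 1.26412234,  0.46946539, -0.04861245,  1.53369176,  0.02414727,
        1.14101979, -0.08227064]), 'qvel': array([-0.0004995 , -0.00193658,  0.00151417,  0.00065578, -0.0005861 ,
       -0.00060739,  0.00019626]), 'joint_efforts': array([ 2.30693058e-04, -5.07981277e+01, -8.04141280e-02, -2.36162996e+01,
       -6.12664525e-02,  3.79058265e-02,  1.80575430e-04]), 'position': array([ 0.18494773, -0.64857587,  0.24048425]), 'tcp_rot': array([ 9.90363534e-01,  1.38488533e-01, -1.92125969e-04, -9.79798383e-04]), 'wrist_force': array([-0.31587905,  1.12127099, -0.65438876]), 'moment': array([-0.0115307 ,  0.02009106, -0.06432742]), 'finger_gap': 0.08707956877006222}
side [[459.3885846903671, 0.0, 282.59025302627765], [0.0, 459.3885846903671, 202.88927172433017], [0.0, 0.0, 1.0]] [[0.1529, -0.9882, 0.0043], [-0.9364, -0.1462, -0.3191], [0.3159, 0.0448, -0.9477]] [-0.0884, 0.5561, 1.4485]
top [[500.07025659789207, 0.0, 286.8813805520907], [0.0, 500.07025659789207, 212.14706087758094], [0.0, 0.0, 1.0]] [[-0.0119, -0.9999, -0.0113], [-0.9822, 0.0138, -0.1875], [0.1877, 0.0088, -0.9822]] [-0.002, 0.5882, 1.3713]
wrist [[319.2612054117442, 0.0, 278.38839974921166], [0.0, 319.2612054117442, 208.70554458250527], [0.0, 0.0, 1.0]] [[0.2749, -0.9615, -0.0021], [-0.9203, -0.2637, 0.2889], [-0.2783, -0.0775, -0.9574]] [-0.675, -0.0347, 0.3912]
```

View pics/side0.png

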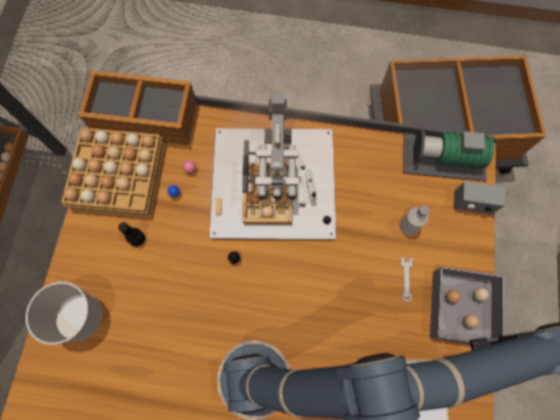

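View pics/top0.png

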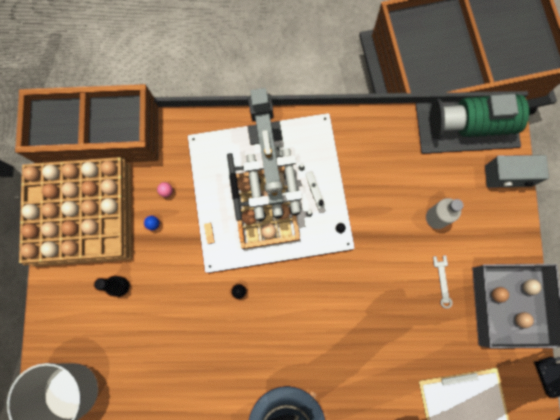

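View pics/wrist0.png

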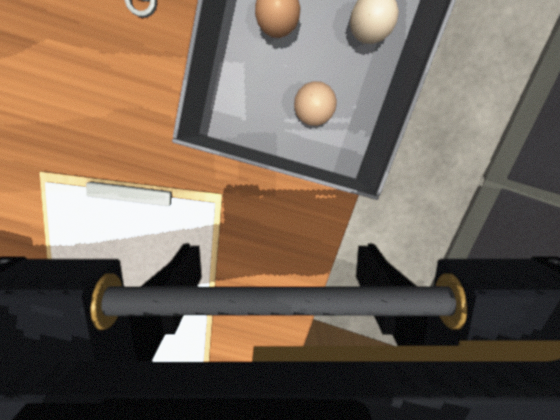

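```bash
python3 - <<'E'
import cv2
a=cv2.imread("pics/top0.png")[105:280,180:360];cv2.imwrite("pics/top0c.png",cv2.resize(a,None,fx=4,fy=3.42 if 0 else 3.4,interpolation=cv2.INTER_CUBIC) if 0 else cv2.resize(a,(617,600),interpolation=cv2.INTER_CUBIC))
a=cv2.imread("pics/side0.png")[120:245,205:340];cv2.imwrite("pics/side0c.png",cv2.resize(a,(648,600),interpolation=cv2.INTER_CUBIC))
E
```

```text
(no output)
```

View pics/top0c.png

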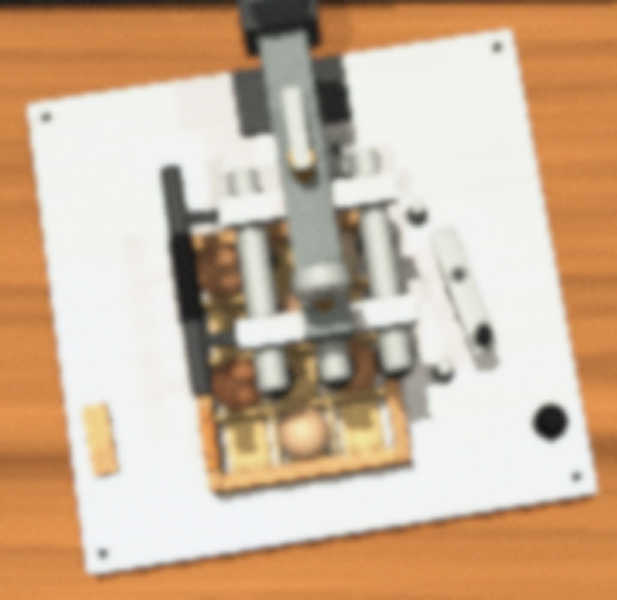

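View pics/side0c.png

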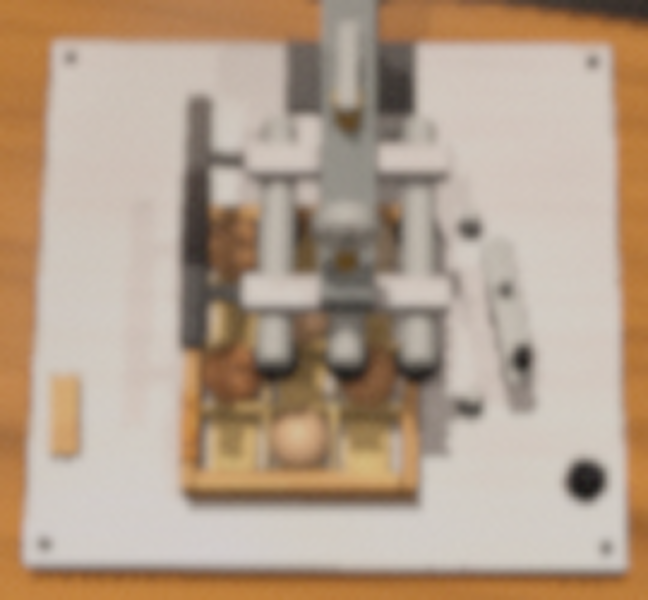

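```bash
cat > h.py <<'E'
import numpy as np, cv2, pickle
from scipy.optimize import least_squares
def proj(c,X):
    X=np.atleast_2d(X);P=X@np.array(c["R"]).T+np.array(c["t"]);p=P@np.array(c["intrinsics"]).T
    return p[:,:2]/p[:,2:]
def pose(p,pts):  # p=(x,y,psi): psi = angle of local x axis in world
    x,y,a=p;pts=np.atleast_2d(np.array(pts,float))
    ca,sa=np.cos(a),np.sin(a)
    return np.c_[x+ca*pts[:,0]-sa*pts[:,1],y+sa*pts[:,0]+ca*pts[:,1],pts[:,2]]
def fit(obs,p0):  # obs: list of (cam, pts3d local, pix)
    f=lambda p:np.concatenate([(proj(c,pose(p,P))-np.array(q)).ravel() for c,P,q in obs])
    r=least_squares(f,p0);return r.x,r.fun
def ray(c,uv,z):
    R=np.array(c["R"]);C=-R.T@np.array(c["t"]);d=R.T@np.linalg.inv(c["intrinsics"])@np.array([*uv,1.]);return C+d*(z-C[2])/d[2]
E
python3 - <<'E'
from station import robot
from h import *
T=robot.read_camera("top");S=robot.read_camera("side")
for c in(T,S):print("cam",-np.array(c["R"]).T@c["t"])
K=[(-.23,.225,.03),(.2,.225,.03),(.2,-.19,.03),(-.23,-.19,.03)]
tp=np.array([(28,103),(511,30),(596,493),(90,574)])*180/617+[180,105]
sp=np.array([(52,42),(610,45),(630,570),(22,568)])*135/648+[205,120]
for o in([(T,K,tp)],[(S,K,sp)],[(T,K,tp),(S,K,sp)]):
    p,r=fit(o,[.6,0,-1.57]);print(p,r.round(1))
st=p
np.save("st.npy",p)
inv=lambda X:((X[0]-p[0])*np.cos(p[2])+(X[1]-p[1])*np.sin(p[2]),-(X[0]-p[0])*np.sin(p[2])+(X[1]-p[1])*np.cos(p[2]))
for n,c,f,o,pts in[("top",T,180/617,[180,105],{"nl":(213,470),"nlb":(216,492),"nr":(410,462),"far":(0,0)}),("side",S,135/648,[205,120],{"nl":(184,490),"nr":(417,487)})]:
  for k,u in pts.items():
    X=ray(c,np.array(u)*f+o,.07);print(n,k,X.round(4),np.round(inv(X),4))
# overlay
for n,c,x0,y0,w,h_ in[("top",T,180,105,180,175),("side",S,205,120,135,125)]:
  k=600/h_
  im=cv2.resize(c["img"][y0:y0+h_,x0:x0+w,::-1],None,fx=k,fy=k,interpolation=cv2.INTER_CUBIC)
  def dr(P,col,cl=True):
    q=((proj(c,pose(st,P))-[x0,y0]+.5)*k).astype(int);cv2.polylines(im,[q.reshape(-1,1,2)],cl,col,1)
  dr(K,(0,0,255))
  for y in(.07,-.07):dr([(.09+.006*np.cos(t),y+.006*np.sin(t),.062) for t in np.arange(0,6.3,.5)],(255,0,0))
  dr([(-.1,-.09,.205),(-.1,.09,.205)],(0,255,0))
  dr([(.112,-.0,.083),(.112,-.058,.083)],(0,255,255))
  dr([(-.084,-.108,.07),(.084,-.108,.07),(.084,.108,.07),(-.084,.108,.07)],(255,0,255))
  cv2.imwrite(f"pics/{n}1.png",im)
E
```

```text
cam [ 0.32035834 -0.02222828  1.45717273]
cam [ 0.07665234 -0.0708233   1.55056525]
[ 0.64272035  0.0241073  -1.42532983] [-0.1  0.2  0.3 -0.3  0.5 -0.1 -0.7  0.1]
[ 0.64229235  0.02763742 -1.42003203] [-0.1  0.1  0.1  0.  -0.2 -0.   0.1 -0.1]
[ 0.64254275  0.02553785 -1.42325286] [-0.7  0.5 -0.4 -0.3  0.1 -0.2 -1.1  0.3  0.7 -0.   0.9  0.2  0.3  0.2
  0.6 -0.3]
top nl [0.5019 0.1163 0.07  ] [-0.1105 -0.1258]
top nlb [0.4839 0.1138 0.07  ] [-0.1106 -0.144 ]
top nr [ 0.5063 -0.0444  0.07  ] [ 0.0491 -0.145 ]
top far [0.9119 0.302  0.07  ] [-0.2338  0.307 ]
side nl [0.4828 0.1187 0.07  ] [-0.1157 -0.1443]
side nr [ 0.51   -0.0417  0.07  ] [ 0.0471 -0.141 ]
```

View pics/top1.png

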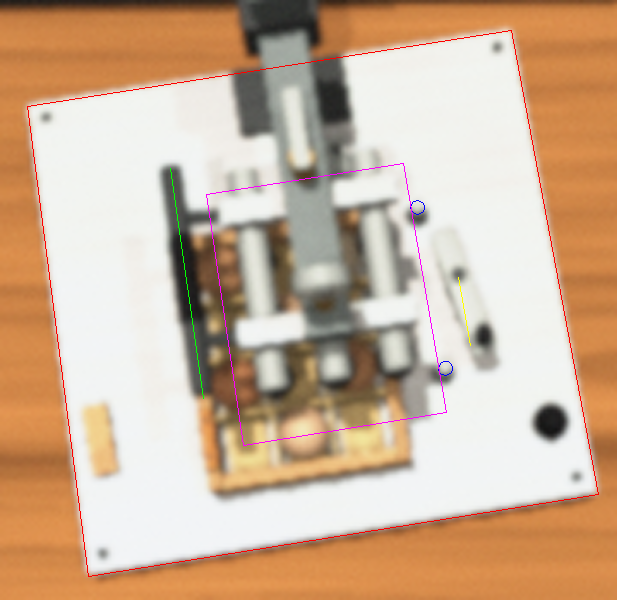

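View pics/side1.png

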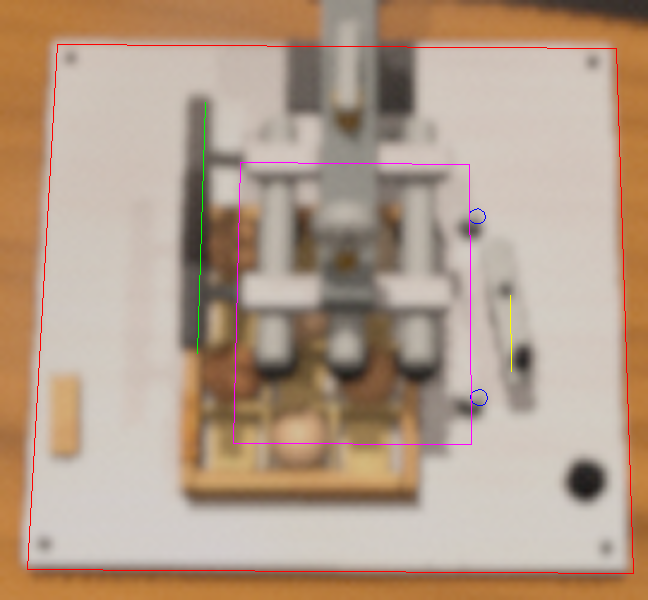

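```bash
python3 -m pendant '[{"delta_pos":[-0.04,0,-0.05],"turn":-8},{"delta_pos":[-0.085,0,-0.1],"turn":-16},{"delta_pos":[-0.085,0,-0.15],"turn":-24},{"delta_pos":[-0.085,0,-0.2],"turn":-32},{"delta_pos":[-0.085,0.05,-0.2],"turn":-40},{"delta_pos":[-0.085,0.1,-0.2],"turn":-48},{"delta_pos":[-0.085,0.15,-0.2],"turn":-56},{"delta_pos":[-0.085,0.2,-0.2],"turn":-64},{"delta_pos":[-0.085,0.25,-0.2],"turn":-72},{"delta_pos":[-0.085,0.3,-0.2],"turn":-82},{"delta_pos":[-0.085,0.3,-0.2],"turn":-82},{"delta_pos":[-0.085,0.3,-0.2],"turn":-82}]'; cat >> h.py <<'E'
from scipy.spatial.transform import Rotation as Ro
def tool(s):
    M=Ro.from_quat(s["tcp_rot"]).as_matrix();return np.array(s["position"]),M
def show():
    from station import robot
    s=robot.state();p,M=tool(s);st=np.load("st.npy")
    L=np.array([[np.cos(st[2]),np.sin(st[2]),0],[-np.sin(st[2]),np.cos(st[2]),0],[0,0,1]])
    print("t",round(s["t"],2),"q",s["joint_positions"].round(3),"gap",round(s["finger_gap"],4),"F",np.round(L@s["wrist_force"],1))
    print("world",p.round(4),"station",(L@(p-[st[0],st[1],0])).round(4),"tip st",(L@(p+.019*M[:,2]-[st[0],st[1],0])).round(4))
    print("tool axes in station (cols x,y,z)\n",(L@M).round(3))
    return p,M,L,st
E
python3 -c "
from h import *
show()"
```

```text
t: 1.45
position: [0.149, -0.8938, 0.4234]
tcp_rot: [0.717, 0.697, -0.001, 0.012]
wrist_force: [-1.2, 0.0, 0.2]
finger_gap: 0.0872
t 1.45 q [ 1.321  1.04   0.711  0.138 -0.679  1.974  1.386] gap 0.0872 F [-0.2 -1.1  0.2]
world [ 0.149  -0.8938  0.4234] station [ 0.8368 -0.6234  0.4234] tip st [ 0.8372 -0.6231  0.4044]
tool axes in station (cols x,y,z)
 [[-0.985  0.174  0.021]
 [ 0.174  0.985  0.013]
 [-0.019  0.016 -1.   ]]
```

```bash
python3 -m pendant '[{"delta_pos":[-0.05,0,0]},{"delta_pos":[-0.1,0,0]},{"delta_pos":[-0.15,0,0]},{"delta_pos":[-0.15,0,0]}]'; 
python3 -c "
from h import *
show()"
```

```text
t 1.45 q [ 1.321  1.04   0.711  0.138 -0.679  1.974  1.386] gap 0.0872 F [-0.2 -1.1  0.2]
world [ 0.149  -0.8938  0.4234] station [ 0.8368 -0.6234  0.4234] tip st [ 0.8372 -0.6231  0.4044]
tool axes in station (cols x,y,z)
 [[-0.985  0.174  0.021]
 [ 0.174  0.985  0.013]
 [-0.019  0.016 -1.   ]]$[0]: bad value
```

Turn is needed in every row.

```bash
python3 -m pendant '[{"delta_pos":[-0.05,0,0],"turn":0},{"delta_pos":[-0.1,0,0],"turn":0},{"delta_pos":[-0.15,0,0],"turn":0},{"delta_pos":[-0.15,0,0],"turn":0}]'; 
python3 -c "
from h import *
show()"
```

```text
t: 1.85
position: [0.1303, -0.9054, 0.4061]
tcp_rot: [0.717, 0.697, 0.001, 0.011]
wrist_force: [0.2, -0.3, 0.1]
finger_gap: 0.0869
t 1.85 q [ 1.349  1.089  1.07   0.102 -1.043  1.986  1.414] gap 0.0869 F [0.3 0.2 0.1]
world [ 0.1303 -0.9054  0.4061] station [ 0.8455 -0.6435  0.4061] tip st [ 0.8459 -0.6433  0.3871]
tool axes in station (cols x,y,z)
 [[-0.985  0.174  0.017]
 [ 0.174  0.985  0.014]
 [-0.014  0.017 -1.   ]]
```

```bash
python3 -m pendant '[{"delta_pos":[0.1,0.04,-0.06],"turn":0},{"delta_pos":[0.2,0.08,-0.1],"turn":0},{"delta_pos":[0.4,0.17,-0.1],"turn":0},{"delta_pos":[0.9,0.39,-0.1],"turn":0},{"delta_pos":[0.9,0.39,-0.1],"turn":0},{"delta_pos":[0.9,0.39,-0.1],"turn":0},{"delta_pos":[0.9,0.39,-0.1],"turn":0},{"delta_pos":[0.9,0.39,-0.1],"turn":0},{"delta_pos":[0.9,0.39,-0.1],"turn":0},{"delta_pos":[0.9,0.39,-0.1],"turn":0},{"delta_pos":[0.9,0.39,-0.1],"turn":0},{"delta_pos":[0.9,0.39,-0.1],"turn":0},{"delta_pos":[0.9,0.39,-0.1],"turn":0},{"delta_pos":[0.9,0.39,-0.1],"turn":0},{"delta_pos":[0.9,0.39,-0.1],"turn":0},{"delta_pos":[0.9,0.39,-0.1],"turn":0},{"delta_pos":[0.9,0.39,-0.1],"turn":0},{"delta_pos":[0.9,0.39,-0.1],"turn":0},{"delta_pos":[0.9,0.39,-0.1],"turn":0},{"delta_pos":[0.9,0.39,-0.1],"turn":0}]'; 
python3 -c "
from h import *
show()"
```

```text
t: 3.85
position: [0.5362, -0.0259, 0.4996]
tcp_rot: [0.714, 0.7, 0.003, 0.01]
wrist_force: [0.0, 0.0, 0.1]
finger_gap: 0.0867
t 3.85 q [-0.926  0.146  1.053  1.482 -0.119  1.568  0.1  ] gap 0.0867 F [-0.   0.   0.1]
world [ 0.5362 -0.0259  0.4996] station [ 0.0352 -0.1128  0.4996] tip st [ 0.0355 -0.1124  0.4806]
tool axes in station (cols x,y,z)
 [[-0.986  0.167  0.012]
 [ 0.167  0.986  0.016]
 [-0.01   0.018 -1.   ]]
```

```bash
python3 -m pendant '[{"delta_pos":[0,0,0],"turn":-20},{"delta_pos":[0,0,0],"turn":-40},{"delta_pos":[0,0,0],"turn":-60},{"delta_pos":[0,0,0],"turn":-80},{"delta_pos":[0,0,0],"turn":-100},{"delta_pos":[0,0,0],"turn":-120},{"delta_pos":[0,0,0],"turn":-140},{"delta_pos":[0,0,0],"turn":-140},{"delta_pos":[0,0,0],"turn":-140},{"delta_pos":[0,0,0],"turn":-140},{"delta_pos":[0,0,0],"turn":-140},{"delta_pos":[0,0,0],"turn":-140},{"delta_pos":[0,0,0],"turn":-140},{"delta_pos":[0,0,0],"turn":-140},{"delta_pos":[0,0,0],"turn":-140},{"delta_pos":[0,0,0],"turn":-140},{"delta_pos":[0,0,0],"turn":-140}]'; 
python3 -c "
from h import *
show()"
python3 -m pendant '[{"delta_pos":[0,0,0],"turn":-10},{"delta_pos":[0,0,0],"turn":-20},{"delta_pos":[0,0,0],"turn":-30},{"delta_pos":[0,0,0],"turn":-40},{"delta_pos":[0,0,0],"turn":-50},{"delta_pos":[0,0,0],"turn":-60}]'; 
python3 -c "
from h import *
show()"
```

```text
t: 5.55
position: [0.536, -0.0228, 0.5002]
tcp_rot: [-0.418, 0.908, -0.007, 0.007]
wrist_force: [-0.1, 0.5, -0.2]
finger_gap: 0.0872
t 5.55 q [-0.697  0.114  0.756  1.474 -0.072  1.565  2.487] gap 0.0872 F [-0.5 -0.  -0.2]
world [ 0.536  -0.0228  0.5002] station [ 0.0321 -0.1125  0.5002] tip st [ 0.0323 -0.1121  0.4812]
tool axes in station (cols x,y,z)
 [[ 0.656 -0.755  0.01 ]
 [-0.755 -0.655  0.018]
 [-0.007 -0.019 -1.   ]]
t: 6.15
position: [0.5413, -0.0168, 0.4853]
tcp_rot: [-0.562, 0.827, -0.007, -0.021]
wrist_force: [0.0, 0.7, -1.0]
finger_gap: 0.0871
t 6.15 q [ 0.212  0.165 -0.333  1.42   0.086  1.595  2.648] gap 0.0871 F [-0.7  0.1 -1. ]
world [ 0.5413 -0.0168  0.4853] station [ 0.0269 -0.1064  0.4853] tip st [ 0.0275 -0.1069  0.4663]
tool axes in station (cols x,y,z)
 [[ 0.865 -0.501  0.031]
 [-0.5   -0.865 -0.031]
 [ 0.043  0.011 -0.999]]
```

```bash

python3 -m pendant '[{"delta_pos":[0,0,0],"turn":-10},{"delta_pos":[0,0,0],"turn":-20},{"delta_pos":[0,0,0],"turn":-30},{"delta_pos":[0,0,0],"turn":-40},{"delta_pos":[0,0,0],"turn":-50},{"delta_pos":[0,0,0],"turn":-60},{"delta_pos":[0,0,0],"turn":-70},{"delta_pos":[0,0,0],"turn":-80},{"delta_pos":[0,0,0],"turn":-80}]'; 
python3 -c "
from h import *
show()"
```

```text
t: 7.05
position: [0.5582, 0.0839, 0.4522]
tcp_rot: [0.789, -0.607, 0.003, 0.098]
wrist_force: [-0.1, 0.3, 0.5]
finger_gap: 0.0867
t 7.05 q [ 0.542  0.568 -1.386  1.338  0.6    1.861  2.66 ] gap 0.0867 F [-0.3 -0.1  0.5]
world [0.5582 0.0839 0.4522] station [-0.0701 -0.0749  0.4522] tip st [-0.0675 -0.0775  0.4336]
tool axes in station (cols x,y,z)
 [[ 0.985  0.101  0.139]
 [ 0.12  -0.983 -0.136]
 [ 0.123  0.15  -0.981]]
```

```bash

python3 -m pendant '[{"delta_pos":[0,0,0],"turn":-10},{"delta_pos":[0,0,0],"turn":-20},{"delta_pos":[0,0,0],"turn":-30},{"delta_pos":[0,0,0],"turn":-40}]'; 
python3 -c "
from h import *
show()"
```

```text
t: 7.45
position: [0.5385, 0.1787, 0.413]
tcp_rot: [0.849, -0.508, -0.006, 0.142]
wrist_force: [0.2, 0.3, -0.0]
finger_gap: 0.0872
t 7.45 q [ 0.318  0.654 -1.386  1.355  0.647  1.917  2.66 ] gap 0.0872 F [-0.2  0.2 -0. ]
world [0.5385 0.1787 0.413 ] station [-0.1668 -0.0804  0.413 ] tip st [-0.1628 -0.084   0.3948]
tool axes in station (cols x,y,z)
 [[ 0.927  0.312  0.211]
 [ 0.351 -0.918 -0.187]
 [ 0.135  0.247 -0.96 ]]
```

```bash

python3 -m pendant '[{"delta_pos":[0,0,-0.03],"turn":-10},{"delta_pos":[0,0,-0.05],"turn":-20},{"delta_pos":[0,0,-0.05],"turn":-30},{"delta_pos":[0,0,-0.05],"turn":-40}]'; 
python3 -c "
from h import *
show()"
```

```text
t: 7.85
position: [0.4895, 0.2802, 0.4117]
tcp_rot: [0.895, -0.413, -0.021, 0.169]
wrist_force: [-0.1, 0.8, -0.7]
finger_gap: 0.0871
t 7.85 q [ 0.097  0.693 -1.386  1.319  0.623  1.986  2.66 ] gap 0.0871 F [-0.8  0.  -0.7]
world [0.4895 0.2802 0.4117] station [-0.2744 -0.114   0.4117] tip st [-0.2696 -0.1181  0.3938]
tool axes in station (cols x,y,z)
 [[ 0.835  0.487  0.255]
 [ 0.541 -0.813 -0.218]
 [ 0.101  0.32  -0.942]]
```

```bash

python3 -m pendant '[{"delta_pos":[0,0,-0.0],"turn":-10},{"delta_pos":[0,0,-0.0],"turn":-20},{"delta_pos":[0,0,-0.0],"turn":-30},{"delta_pos":[0,0,0],"turn":-40},{"delta_pos":[0,0,0],"turn":-50},{"delta_pos":[0,0,0],"turn":-60}]'; 
python3 -c "
from h import *
show()"
```

```text
t: 8.45
position: [0.3951, 0.3743, 0.355]
tcp_rot: [0.936, -0.272, -0.044, 0.218]
wrist_force: [0.7, 1.0, 0.1]
finger_gap: 0.0871
t 8.45 q [-0.135  0.775 -1.386  1.396  0.589  1.986  2.66 ] gap 0.0871 F [-0.9  0.8  0.1]
world [0.3951 0.3743 0.355 ] station [-0.3814 -0.1935  0.355 ] tip st [-0.3747 -0.1983  0.3379]
tool axes in station (cols x,y,z)
 [[ 0.647  0.677  0.351]
 [ 0.762 -0.596 -0.256]
 [ 0.036  0.433 -0.901]]
```

```bash

python3 -m pendant '[{"delta_pos":[0,0,-0.05],"turn":-10},{"delta_pos":[0,0,-0.1],"turn":-20},{"delta_pos":[0,0,-0.1],"turn":-30},{"delta_pos":[0,0,-0.1],"turn":-40},{"delta_pos":[0,0,-0.1],"turn":-50},{"delta_pos":[0,0,-0.1],"turn":-60}]'; 
python3 -c "
from h import *
show()"
```

```text
t: 9.05
position: [0.2514, 0.4817, 0.3618]
tcp_rot: [0.961, -0.129, -0.083, 0.23]
wrist_force: [-0.5, 0.0, 0.4]
finger_gap: 0.0868
t 9.05 q [-0.431  0.802 -1.386  1.352  0.476  1.986  2.66 ] gap 0.0868 F [-0.1 -0.5  0.4]
world [0.2514 0.4817 0.3618] station [-0.5087 -0.3198  0.3618] tip st [-0.5014 -0.3251  0.345 ]
tool axes in station (cols x,y,z)
 [[ 0.424  0.821  0.383]
 [ 0.9   -0.334 -0.279]
 [-0.101  0.463 -0.881]]
```

```bash
python3 - <<'E'
from station import robot
from h import *
c=robot.read_camera("side");cv2.imwrite("pics/side2.png",c["img"][:,:,::-1])
T=robot.read_camera("top")
for z in(.1,.2,.3,.35): print(z,ray(c,(65,313),z).round(3),ray(T,(53,402),z).round(3))
E
```

```text
0.1 [0.104 0.605 0.1  ] [0.088 0.602 0.1  ]
0.2 [0.102 0.558 0.2  ] [0.105 0.556 0.2  ]
0.3 [0.1   0.511 0.3  ] [0.122 0.51  0.3  ]
0.35 [0.099 0.488 0.35 ] [0.131 0.487 0.35 ]
```

View pics/side2.png

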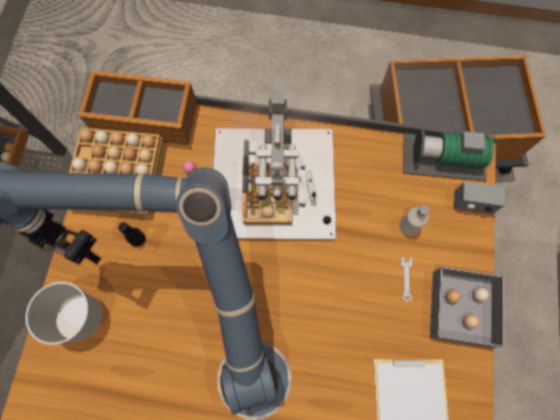

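```bash

python3 -m pendant '[{"delta_pos":[-0.05,0,-0.03],"turn":-8},{"delta_pos":[-0.1,0,-0.06],"turn":-16},{"delta_pos":[-0.15,-0.02,-0.1],"turn":-24},{"delta_pos":[-0.2,-0.04,-0.1],"turn":-32},{"delta_pos":[-0.2,-0.04,-0.1],"turn":-40},{"delta_pos":[-0.25,-0.05,-0.1],"turn":-48}]'; 
python3 -c "
from h import *
show()"
```

```text
t: 9.75
position: [-0.0196, 0.6148, 0.4302]
tcp_rot: [0.967, 0.066, -0.148, 0.198]
wrist_force: [-0.2, 0.3, -0.4]
finger_gap: 0.087
t 9.75 q [-0.955  0.832 -1.386  1.086  0.363  1.986  2.66 ] gap 0.087 F [-0.4 -0.2 -0.4]
world [-0.0196  0.6148  0.4302] station [-0.6802 -0.5683  0.4302] tip st [-0.6734 -0.5743  0.4135]
tool axes in station (cols x,y,z)
 [[ 0.07   0.931  0.359]
 [ 0.947  0.051 -0.317]
 [-0.313  0.362 -0.878]]
```

```bash

python3 -m pendant '[{"delta_pos":[-0.01,0.005,0.0],"turn":8},{"delta_pos":[-0.03,0.01,0.01],"turn":16},{"delta_pos":[-0.06,0.03,0.02],"turn":25},{"delta_pos":[-0.1,0.06,0.04],"turn":40},{"delta_pos":[-0.19,0.12,0.09],"turn":60},{"delta_pos":[-0.19,0.12,0.09],"turn":80},{"delta_pos":[-0.19,0.12,0.09],"turn":100},{"delta_pos":[-0.19,0.12,0.09],"turn":120},{"delta_pos":[-0.19,0.12,0.09],"turn":120},{"delta_pos":[-0.19,0.12,0.09],"turn":120},{"delta_pos":[-0.19,0.12,0.09],"turn":120},{"delta_pos":[-0.19,0.12,0.09],"turn":120},{"delta_pos":[-0.19,0.12,0.09],"turn":120},{"delta_pos":[-0.19,0.12,0.09],"turn":120}]'; 
python3 -c "
from h import *
show()"
```

```text
t: 11.15
position: [-0.202, 0.4547, 0.4557]
tcp_rot: [-0.546, 0.801, -0.095, -0.227]
wrist_force: [-0.8, -0.1, -0.4]
finger_gap: 0.087
t 11.15 q [-1.172  0.35  -0.938  1.443 -0.165  1.711  0.651] gap 0.087 F [-0.1 -0.8 -0.4]
world [-0.202   0.4547  0.4557] station [-0.5487 -0.7723  0.4557] tip st [-0.5419 -0.7783  0.439 ]
tool axes in station (cols x,y,z)
 [[ 0.778 -0.516  0.358]
 [-0.419 -0.851 -0.316]
 [ 0.468  0.096 -0.879]]
```

```bash

python3 -m pendant '[{"delta_pos":[0,0,0],"turn":-20},{"delta_pos":[0,0,0],"turn":-40},{"delta_pos":[0,0,0],"turn":-60},{"delta_pos":[0,0,0],"turn":-80},{"delta_pos":[0,0,0],"turn":-100},{"delta_pos":[0,0,0],"turn":-120},{"delta_pos":[0,0,0],"turn":-140},{"delta_pos":[0,0,0],"turn":-160},{"delta_pos":[0,0,0],"turn":-160},{"delta_pos":[0,0,0],"turn":-160},{"delta_pos":[0,0,0],"turn":-160},{"delta_pos":[0,0,0],"turn":-160},{"delta_pos":[0,0,0],"turn":-160},{"delta_pos":[0,0,0],"turn":-160},{"delta_pos":[0,0,0],"turn":-160},{"delta_pos":[0,0,0],"turn":-160},{"delta_pos":[0,0,0],"turn":-160},{"delta_pos":[0,0,0],"turn":-160},{"delta_pos":[0,0,0],"turn":-160}]'; 
python3 -c "
from h import *
show()"
```

```text
t: 13.05
position: [-0.2914, 0.4707, 0.4766]
tcp_rot: [0.931, 0.265, -0.15, 0.201]
wrist_force: [1.1, 0.1, 0.1]
finger_gap: 0.0869
t 13.05 q [-1.277  0.661 -1.386  1.241  0.151  1.834  2.66 ] gap 0.0869 F [0.1 1.1 0.1]
world [-0.2914  0.4707  0.4766] station [-0.5777 -0.8583  0.4766] tip st [-0.5696 -0.8629  0.46  ]
tool axes in station (cols x,y,z)
 [[-0.309  0.852  0.423]
 [ 0.869  0.433 -0.238]
 [-0.386  0.294 -0.874]]
```

```bash

python3 -m pendant '[{"delta_pos":[0,0,0],"turn":-10},{"delta_pos":[0,0,0],"turn":-20},{"delta_pos":[0,0,0],"turn":-30},{"delta_pos":[0,0,0],"turn":-40},{"delta_pos":[0,0,0],"turn":-50},{"delta_pos":[0,0,0],"turn":-60}]'; 
python3 -c "
from h import *
show()"
```

```text
t: 13.65
position: [-0.3924, 0.4376, 0.5102]
tcp_rot: [0.884, 0.376, -0.139, 0.239]
wrist_force: [-1.2, -0.3, -0.1]
finger_gap: 0.0871
t 13.65 q [-1.58   0.738 -1.386  1.045  0.18   1.986  2.66 ] gap 0.0871 F [ 0.1 -1.2 -0.1]
world [-0.3924  0.4376  0.5102] station [-0.5597 -0.9631  0.5102] tip st [-0.55   -0.9658  0.4941]
tool axes in station (cols x,y,z)
 [[-0.492  0.704  0.512]
 [ 0.759  0.635 -0.143]
 [-0.426  0.318 -0.847]]
```

```bash

python3 -m pendant '[{"delta_pos":[0,0,0],"turn":-10},{"delta_pos":[0,0,0],"turn":-20},{"delta_pos":[0,0,0],"turn":-30},{"delta_pos":[0,0,0],"turn":-40},{"delta_pos":[0,0,0],"turn":-50}]'; 
python3 -c "
from h import *
show()"
```

```text
t: 14.15
position: [-0.4709, 0.3753, 0.5303]
tcp_rot: [0.844, 0.443, -0.159, 0.258]
wrist_force: [-0.5, 0.1, 0.3]
finger_gap: 0.0871
t 14.15 q [-1.754  0.754 -1.386  0.981  0.132  1.986  2.66 ] gap 0.0871 F [-0.1 -0.5  0.3]
world [-0.4709  0.3753  0.5303] station [-0.5096 -1.05    0.5303] tip st [-0.4989 -1.0523  0.5148]
tool axes in station (cols x,y,z)
 [[-0.576  0.591  0.565]
 [ 0.648  0.751 -0.124]
 [-0.498  0.295 -0.816]]
```

```bash

python3 -m pendant '[{"delta_pos":[0.03,0.05,-0.02],"turn":0},{"delta_pos":[0.39,0.3,-0.1],"turn":0},{"delta_pos":[0.39,0.3,-0.1],"turn":0},{"delta_pos":[0.39,0.3,-0.1],"turn":0},{"delta_pos":[0.39,0.3,-0.1],"turn":0},{"delta_pos":[0.39,0.3,-0.1],"turn":0},{"delta_pos":[0.39,0.3,-0.1],"turn":0},{"delta_pos":[0.39,0.3,-0.1],"turn":0},{"delta_pos":[0.39,0.3,-0.1],"turn":0},{"delta_pos":[0.39,0.3,-0.1],"turn":0},{"delta_pos":[0.39,0.3,-0.1],"turn":0}]'; 
cat >> h.py <<'E'
def want(Ps):  # station target TCP -> tool delta
    p,M,L,st=show()
    W=np.array(Ps,float);tw=L.T@W+np.array([st[0],st[1],0])
    print("delta tool",(M.T@(tw-p)).round(4))
E
python3 -c "
from h import *
want([-.28,-.02,.42])"
```

```text
t: 15.25
position: [-0.3987, 0.3739, 0.5372]
tcp_rot: [0.859, 0.406, -0.152, 0.272]
wrist_force: [1.0, -0.6, -0.1]
finger_gap: 0.0873
t 15.25 q [-1.584  0.68  -1.385  1.099  0.042  1.986  2.66 ] gap 0.0873 F [ 0.7  0.9 -0.1]
world [-0.3987  0.3739  0.5372] station [-0.4976 -0.9787  0.5372] tip st [-0.4866 -0.9811  0.5218]
tool axes in station (cols x,y,z)
 [[-0.516  0.632  0.578]
 [ 0.709  0.694 -0.127]
 [-0.481  0.344 -0.806]]
delta tool [0.6235 0.7627 0.0988]
```

```bash

python3 -m pendant '[{"delta_pos":[0,0,0],"turn":8},{"delta_pos":[0,0,0],"turn":16},{"delta_pos":[0,0,0],"turn":24},{"delta_pos":[0.03,0.03,0],"turn":40},{"delta_pos":[0.06,0.06,0],"turn":60},{"delta_pos":[0.1,0.1,-0.02],"turn":80},{"delta_pos":[0.14,0.14,-0.05],"turn":100},{"delta_pos":[0.2,0.16,-0.07],"turn":120},{"delta_pos":[0.25,0.2,-0.07],"turn":140},{"delta_pos":[0.3,0.24,-0.07],"turn":160},{"delta_pos":[0.3,0.24,-0.07],"turn":170},{"delta_pos":[0.3,0.24,-0.07],"turn":170},{"delta_pos":[0.3,0.24,-0.07],"turn":170},{"delta_pos":[0.3,0.24,-0.07],"turn":170},{"delta_pos":[0.3,0.24,-0.07],"turn":170},{"delta_pos":[0.3,0.24,-0.07],"turn":170},{"delta_pos":[0.3,0.24,-0.07],"turn":170},{"delta_pos":[0.3,0.24,-0.07],"turn":170},{"delta_pos":[0.3,0.24,-0.07],"turn":170}]'; 
python3 -c "
from h import *
want([-.28,-.02,.42])"
```

```text
t: 17.15
position: [-0.026, 0.4624, 0.4877]
tcp_rot: [-0.564, 0.791, -0.178, -0.159]
wrist_force: [0.1, -0.8, -0.4]
finger_gap: 0.0871
t 17.15 q [-1.53   0.247 -0.169  1.38  -0.078  1.986  1.091] gap 0.0871 F [ 0.8 -0.  -0.4]
world [-0.026   0.4624  0.4877] station [-0.5304 -0.597   0.4877] tip st [-0.5219 -0.5993  0.4709]
tool axes in station (cols x,y,z)
 [[ 0.78  -0.437  0.448]
 [-0.433 -0.894 -0.118]
 [ 0.452 -0.102 -0.886]]
delta tool [-0.0852 -0.6182  0.1039]
```

```bash

python3 -m pendant '[{"delta_pos":[0,-0.05,0.0],"turn":8},{"delta_pos":[0,-0.1,0],"turn":16},{"delta_pos":[-0.02,-0.2,0.02],"turn":24},{"delta_pos":[-0.04,-0.3,0.03],"turn":40},{"delta_pos":[-0.08,-0.62,0.1],"turn":60},{"delta_pos":[-0.08,-0.62,0.1],"turn":80},{"delta_pos":[-0.08,-0.62,0.1],"turn":100},{"delta_pos":[-0.08,-0.62,0.1],"turn":120},{"delta_pos":[-0.08,-0.62,0.1],"turn":150},{"delta_pos":[-0.08,-0.62,0.1],"turn":150},{"delta_pos":[-0.08,-0.62,0.1],"turn":150},{"delta_pos":[-0.08,-0.62,0.1],"turn":150},{"delta_pos":[-0.08,-0.62,0.1],"turn":150},{"delta_pos":[-0.08,-0.62,0.1],"turn":150},{"delta_pos":[-0.08,-0.62,0.1],"turn":150},{"delta_pos":[-0.08,-0.62,0.1],"turn":150},{"delta_pos":[-0.08,-0.62,0.1],"turn":150},{"delta_pos":[-0.08,-0.62,0.1],"turn":150},{"delta_pos":[-0.08,-0.62,0.1],"turn":150},{"delta_pos":[-0.08,-0.62,0.1],"turn":150}]' 0; 
python3 -c "
from h import *
want([-.28,-.02,.42])"
```

```text
t: 19.15
position: [0.5816, 0.297, 0.4257]
tcp_rot: [0.616, 0.75, -0.2, 0.13]
wrist_force: [0.1, -0.2, -0.9]
finger_gap: 0.0006
t 19.15 q [-1.163  0.626  0.914  1.17  -0.045  1.765 -0.111] gap 0.0006 F [ 0.2  0.1 -0.9]
world [0.5816 0.297  0.4257] station [-0.2775 -0.0203  0.4257] tip st [-0.269  -0.0226  0.4088]
tool axes in station (cols x,y,z)
 [[-0.894 -0.015  0.448]
 [-0.075  0.99  -0.118]
 [-0.442 -0.14  -0.886]]
delta tool [0.0047 0.0012 0.0039]
```

```bash
python3 - <<'E'
from station import robot
from h import *
for n in["side","wrist","top"]:
  c=robot.read_camera(n);cv2.imwrite(f"pics/{n}3.png",c["img"][:,:,::-1]);pickle.dump(c,open(f"{n}3.pkl","wb"))
p,M=tool(robot.state());c=pickle.load(open("wrist3.pkl","rb"));C=-c["R"].T@c["t"];print("cam in tool",M.T@(C-p), (M.T@c["R"].T).round(3))
E
```

```text
cam in tool [ 0.07940732  0.00063112 -0.14220919] [[ 0.002 -0.957 -0.289]
 [ 1.     0.001  0.001]
 [-0.001 -0.289  0.957]]
```

View pics/wrist3.png

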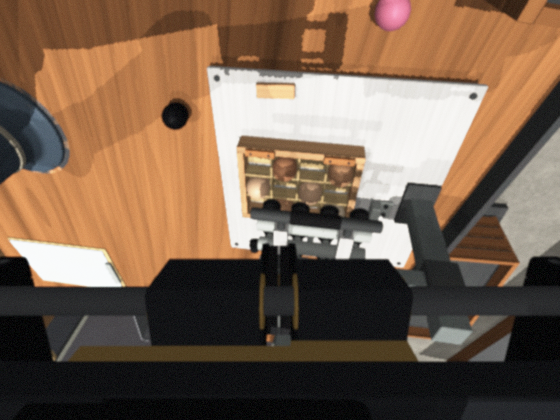

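View pics/side3.png

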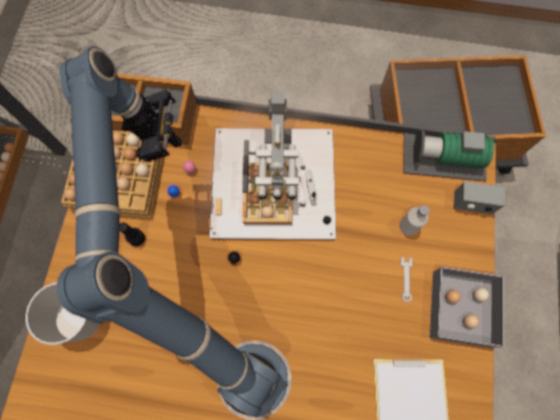

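```bash
python3 - <<'E'
import cv2
a=cv2.imread("pics/wrist3.png");cv2.imwrite("pics/w3c.png",cv2.resize(a[60:270,200:480],None,fx=2.85,fy=2.85,interpolation=cv2.INTER_CUBIC))
cv2.imwrite("pics/w3d.png",cv2.resize(a[130:230,230:370],None,fx=5.7,fy=5.7,interpolation=cv2.INTER_CUBIC))
E
```

```text
(no output)
```

View pics/w3c.png

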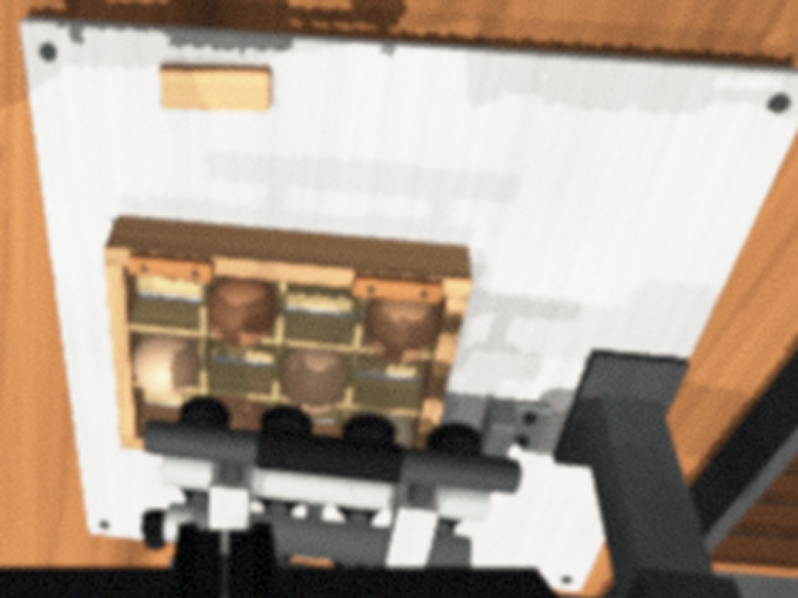

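View pics/w3d.png

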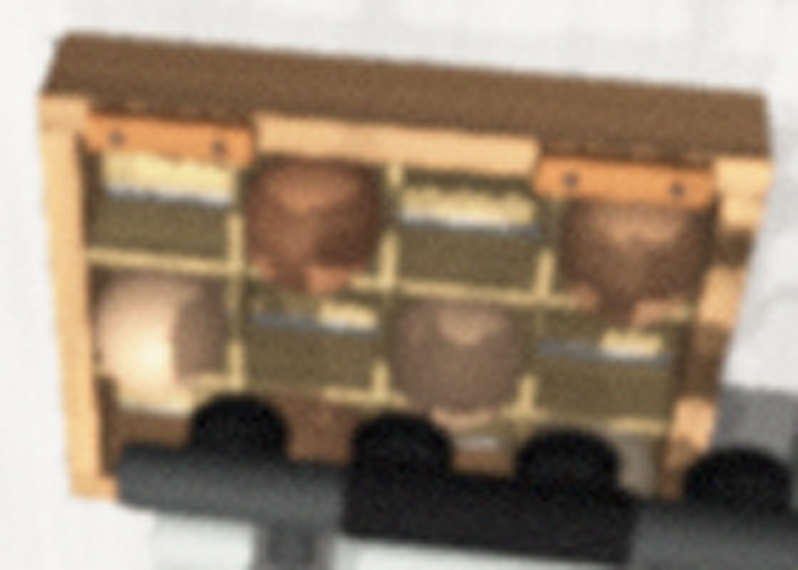

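```bash
python3 - <<'E'
from h import *
W=pickle.load(open("wrist3.pkl","rb"))
D=[(-.23,-.19,.03),(-.23,.225,.03),(.2,-.19,.03)]
dp=[(22/2.85+200,20/2.85+60),(486.5,85),(90/2.85+200,535/2.85+60)]
st,r=fit([(W,D,dp)],np.load("st.npy"));print("st wrist",st.round(4),r.round(1), "prev",np.load("st.npy").round(4))
P=[(-.084,-.108,.03),(-.084,.108,.03),(-.084,-.108,.07),(-.084,.108,.07),(.084,-.108,.07)]
tp=np.array([(60,35),(768,93),(42,98),(770,160),(72,495)])/5.7+[230,130]
tr,r=fit([(W,P,tp)],st);print("tray",tr.round(4),r.round(1))
for s in(st,np.load("st.npy")):
  d=tr[:2]-s[:2];c,q=np.cos(s[2]),np.sin(s[2]);print("tray in station",c*d[0]+q*d[1],-q*d[0]+c*d[1],np.degrees(tr[2]-s[2]))
E
```

```text
st wrist [ 0.6458  0.0266 -1.4184] [-2.2  0.8  2.1  0.7 -0.5 -0.3] prev [ 0.6425  0.0255 -1.4233]
tray [ 0.607   0.0537 -1.4198] [ 0.5 -0.9  0.1 -0.7 -1.7  0.3  1.2  0.8 -0.3  1.3]
tray in station -0.03272483946245014 -0.03426425226150965 -0.08298543757534853
tray in station -0.03309136438382399 -0.03102868765068607 0.1962680325755481
```

```bash
cat >> h.py <<'E'
def tips(*pts):  # station tip targets -> tool deltas
    p,M,L,st=show()
    for q in pts:
        tw=L.T@np.array(q,float)+np.array([st[0],st[1],0])-.019*M[:,2];print(q,"->",(M.T@(tw-p)).round(4))
E
python3 - <<'E'
from h import *
a=np.load("st.npy");st=np.array([.644,.026,-1.421]);np.save("st.npy",st)
tips([-.2,-.2,.25],[-.15,-.18,.12],[-.078,-.172,.047])
E
```

```text
t 19.3 q [-1.163  0.626  0.914  1.17  -0.045  1.765 -0.112] gap 0.0007 F [ 0.3 -0.8  0.1]
world [0.5818 0.2966 0.426 ] station [-0.2768 -0.0211  0.426 ] tip st [-0.2683 -0.0234  0.4091]
tool axes in station (cols x,y,z)
 [[-0.894 -0.011  0.447]
 [-0.072  0.99  -0.119]
 [-0.442 -0.139 -0.886]]
[-0.2, -0.2, 0.25] -> [ 0.0218 -0.1536  0.1927]
[-0.15, -0.18, 0.12] -> [ 0.033  -0.1163  0.3279]
[-0.078, -0.172, 0.047] -> [ 3.000e-04 -9.900e-02  4.239e-01]
```

```bash

python3 -m pendant '[{"delta_pos":[0.02,-0.15,0.19],"turn":0},{"delta_pos":[0.02,-0.15,0.19],"turn":0},{"delta_pos":[0.02,-0.15,0.19],"turn":0},{"delta_pos":[0.02,-0.15,0.19],"turn":0},{"delta_pos":[0.02,-0.15,0.19],"turn":0},{"delta_pos":[0.033,-0.12,0.24],"turn":0},{"delta_pos":[0.033,-0.116,0.28],"turn":0},{"delta_pos":[0.033,-0.116,0.32],"turn":0},{"delta_pos":[0.033,-0.116,0.328],"turn":0},{"delta_pos":[0.033,-0.116,0.328],"turn":0}]' 
python3 - <<'E'
from h import *
from station import robot
tips([-.15,-.18,.12],[-.078,-.172,.047])
for n in["side","wrist"]:
  c=robot.read_camera(n);cv2.imwrite(f"pics/{n}4.png",c["img"][:,:,::-1])
E
```

```text
t: 20.3
position: [0.4447, 0.1557, 0.1367]
tcp_rot: [0.617, 0.75, -0.2, 0.13]
wrist_force: [-0.4, 1.1, 0.1]
finger_gap: 0.0009
t 20.3 q [-1.295  0.571  0.886  2.012 -0.03   1.013 -0.223] gap 0.0009 F [-1.1 -0.3  0.1]
world [0.4447 0.1557 0.1367] station [-0.158  -0.1777  0.1367] tip st [-0.1495 -0.18    0.1199]
tool axes in station (cols x,y,z)
 [[-0.894 -0.01   0.448]
 [-0.072  0.99  -0.121]
 [-0.442 -0.14  -0.886]]
[-0.15, -0.18, 0.12] -> [ 0.0004  0.     -0.0003]
[-0.078, -0.172, 0.047] -> [-0.0323  0.0175  0.0956]
```

View pics/wrist4.png

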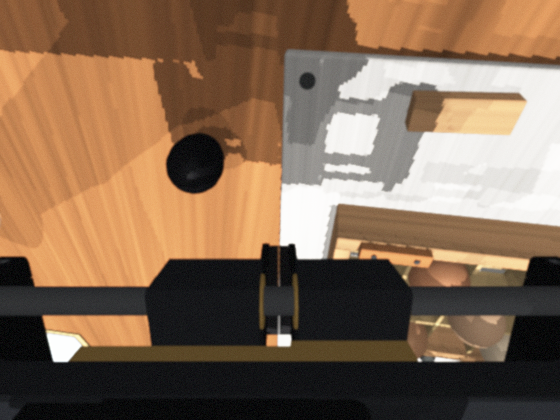

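View pics/side4.png

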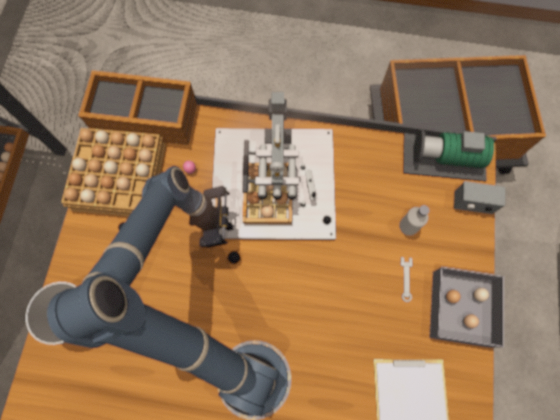

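```bash

python3 -m pendant '[{"delta_pos":[-0.005,0.005,0.04],"turn":0},{"delta_pos":[-0.015,0.01,0.075],"turn":0},{"delta_pos":[-0.025,0.015,0.09],"turn":0},{"delta_pos":[-0.032,0.0175,0.0955],"turn":0},{"delta_pos":[-0.032,0.0175,0.0955],"turn":0},{"delta_pos":[-0.032,0.0175,0.0955],"turn":0}]' 
python3 - <<'E'
from h import *
from station import robot
tips([-.078,-.172,.047],[-.078,-.152,.047],[-.078,-.132,.047],[-.078,-.125,.047])
for n in["side","wrist","top"]:
  c=robot.read_camera(n);cv2.imwrite(f"pics/{n}5.png",c["img"][:,:,::-1])
a=cv2.imread("pics/side5.png")[120:260,205:340];cv2.imwrite("pics/side5c.png",cv2.resize(a,None,fx=4.2,fy=4.2,interpolation=cv2.INTER_CUBIC))
E
```

```text
t: 21.0
position: [0.4664, 0.0902, 0.066]
tcp_rot: [0.617, 0.751, -0.196, 0.131]
wrist_force: [-0.2, 0.5, 0.7]
finger_gap: 0.0006
t 21.0 q [-1.124  0.669  0.823  2.081 -0.07   0.799 -0.117] gap 0.0006 F [-0.6 -0.1  0.7]
world [0.4664 0.0902 0.066 ] station [-0.09  -0.166  0.066] tip st [-0.0815 -0.1682  0.0491]
tool axes in station (cols x,y,z)
 [[-0.896 -0.014  0.444]
 [-0.072  0.991 -0.114]
 [-0.439 -0.134 -0.889]]
[-0.078, -0.172, 0.047] -> [-0.002  -0.0035  0.0039]
[-0.078, -0.152, 0.047] -> [-0.0034  0.0163  0.0016]
[-0.078, -0.132, 0.047] -> [-0.0048  0.0361 -0.0007]
[-0.078, -0.125, 0.047] -> [-0.0053  0.043  -0.0015]
```

View pics/wrist5.png

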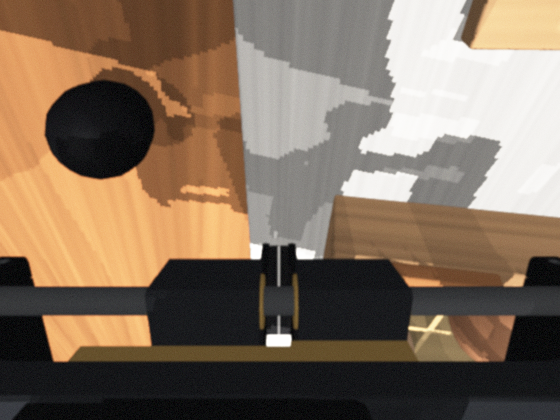

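View pics/side5c.png

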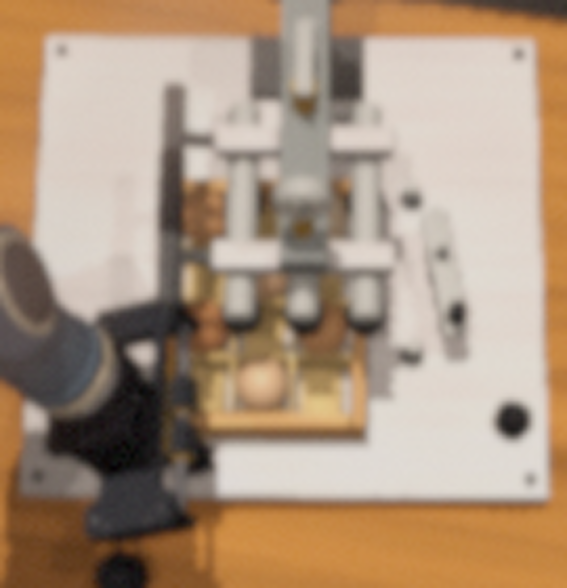

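```bash

python3 -m pendant '[{"delta_pos":[-0.0002,0.003,-0.0003],"turn":0},{"delta_pos":[-0.0004,0.006,-0.0006],"turn":0},{"delta_pos":[-0.0006,0.0085,-0.001],"turn":0},{"delta_pos":[-0.0008,0.011,-0.0013],"turn":0},{"delta_pos":[-0.001,0.0135,-0.0016],"turn":0},{"delta_pos":[-0.0012,0.016,-0.0018],"turn":0},{"delta_pos":[-0.0013,0.0185,-0.0021],"turn":0},{"delta_pos":[-0.0015,0.021,-0.0024],"turn":0}]' 
python3 - <<'E'
from h import *
from station import robot
show()
for n in["side","wrist","top"]:
  c=robot.read_camera(n);cv2.imwrite(f"pics/{n}6.png",c["img"][:,:,::-1])
a=cv2.imread("pics/side6.png")[120:260,205:340];a=cv2.resize(a,None,fx=2.9,fy=4.2 if 0 else 2.9,interpolation=cv2.INTER_CUBIC)
b=cv2.imread("pics/top6.png")[120:260,185:320];b=cv2.resize(b,None,fx=2.9,fy=2.9,interpolation=cv2.INTER_CUBIC)
cv2.imwrite("pics/st6.png",np.hstack([a,b]))
E
```

```text
t: 21.95
position: [0.4845, 0.0927, 0.0653]
tcp_rot: [0.617, 0.751, -0.199, 0.129]
wrist_force: [-5.0, 1.1, 3.1]
finger_gap: 0.0006
t 21.95 q [-1.094  0.69   0.811  2.037 -0.077  0.823 -0.102] gap 0.0006 F [-1.8 -4.8  3.1]
world [0.4845 0.0927 0.0653] station [-0.0898 -0.1478  0.0653] tip st [-0.0814 -0.15    0.0484]
tool axes in station (cols x,y,z)
 [[-0.895 -0.012  0.445]
 [-0.073  0.99  -0.12 ]
 [-0.439 -0.14  -0.887]]
```

View pics/st6.png

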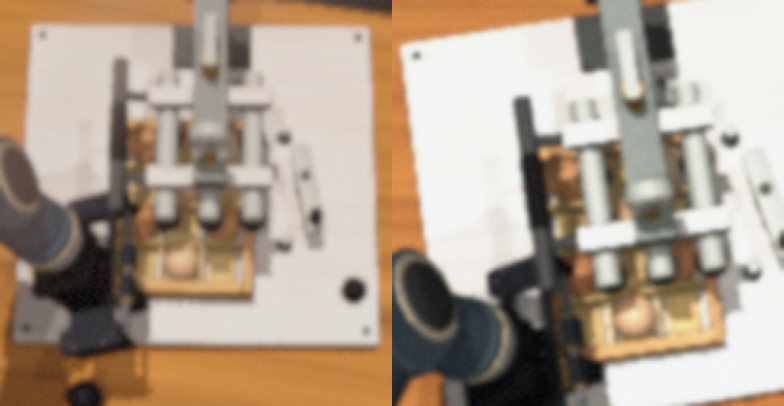

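View pics/wrist6.png

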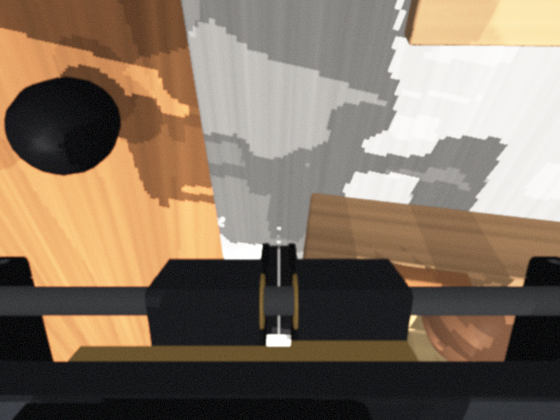

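```bash
python3 - <<'E'
import cv2,numpy as np
a=cv2.imread("pics/side6.png")[165:235,215:275];b=cv2.imread("pics/top6.png")[190:260,205:265]
cv2.imwrite("pics/z6.png",cv2.resize(np.hstack([a,b]),None,fx=6.6,fy=6.6,interpolation=cv2.INTER_CUBIC))
E
```

```text
(no output)
```

View pics/z6.png

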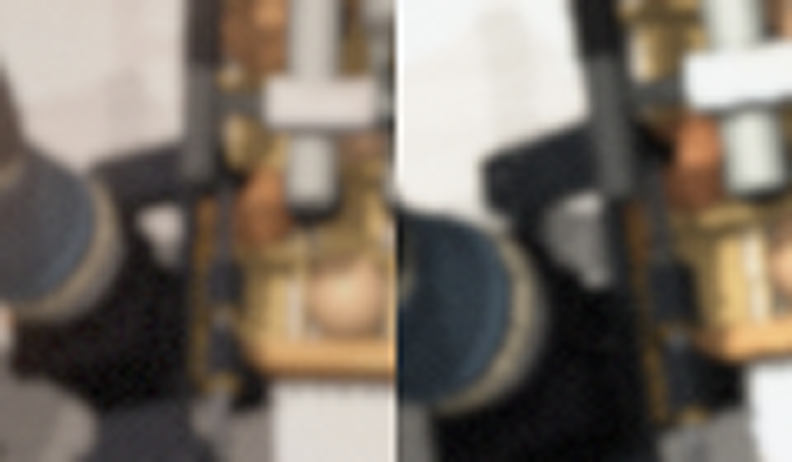

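```bash

python3 -m pendant '[{"delta_pos":[0.0003,0.003,-0.0003],"turn":0},{"delta_pos":[0.0004,0.0055,-0.0006],"turn":0},{"delta_pos":[0.0006,0.008,-0.001],"turn":0},{"delta_pos":[0.0006,0.0105,-0.0013],"turn":0},{"delta_pos":[0.0006,0.013,-0.0016],"turn":0},{"delta_pos":[0.0006,0.0155,-0.0018],"turn":0},{"delta_pos":[0.0006,0.0155,-0.0018],"turn":0}]' 
python3 - <<'E'
from h import *
from station import robot
show()
for n in["side","wrist","top"]:
  c=robot.read_camera(n);cv2.imwrite(f"pics/{n}7.png",c["img"][:,:,::-1])
a=cv2.imread("pics/side7.png")[120:260,205:340];a=cv2.resize(a,None,fx=2.9,fy=4.2 if 0 else 2.9,interpolation=cv2.INTER_CUBIC)
b=cv2.imread("pics/top7.png")[120:260,200:335];b=cv2.resize(b,None,fx=2.9,fy=2.9,interpolation=cv2.INTER_CUBIC)
cv2.imwrite("pics/st7.png",np.hstack([a,b]))
E
```

```text
t: 22.8
position: [0.4981, 0.0957, 0.065]
tcp_rot: [0.617, 0.75, -0.201, 0.128]
wrist_force: [-8.4, 1.9, 10.3]
finger_gap: 0.0005
t 22.8 q [-1.075  0.706  0.803  2.002 -0.082  0.843 -0.093] gap 0.0005 F [-3.2 -8.  10.3]
world [0.4981 0.0957 0.065 ] station [-0.0907 -0.1338  0.065 ] tip st [-0.0822 -0.1362  0.0481]
tool axes in station (cols x,y,z)
 [[-0.895 -0.01   0.446]
 [-0.073  0.99  -0.124]
 [-0.44  -0.144 -0.887]]
```

View pics/st7.png

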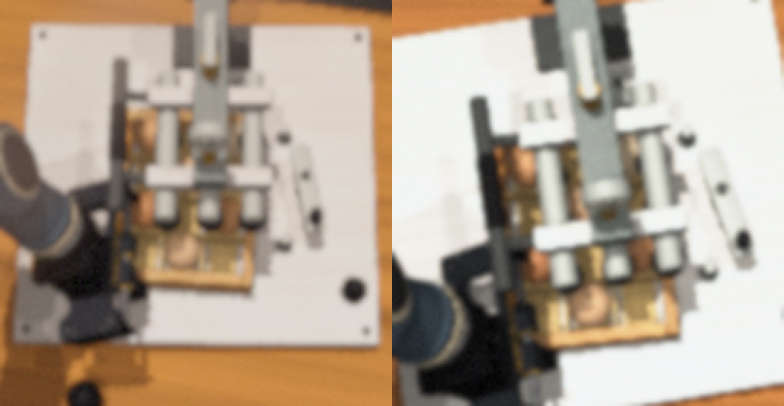

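View pics/wrist7.png

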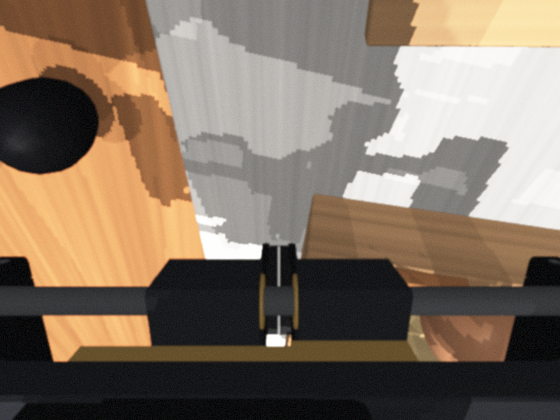

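```bash
python3 - <<'E'
from h import *
from station import robot
for i in range(2):
  s=robot.state();print(s["t"],s["wrist_force"].round(1),s["moment"].round(3));robot.read_camera("top")
import cv2
a=cv2.imread("pics/side7.png")[165:235,215:275];b=cv2.imread("pics/top7.png")[190:260,215:275]
cv2.imwrite("pics/z7.png",cv2.resize(np.hstack([a,b]),None,fx=6.6,fy=6.6,interpolation=cv2.INTER_CUBIC))
E
```

```text
22.95 [-8.2  0.8  9.1] [-0.124  1.258 -0.705]
23.0 [-9.   1.4  9.8] [-0.159  1.325 -0.691]
```

View pics/z7.png

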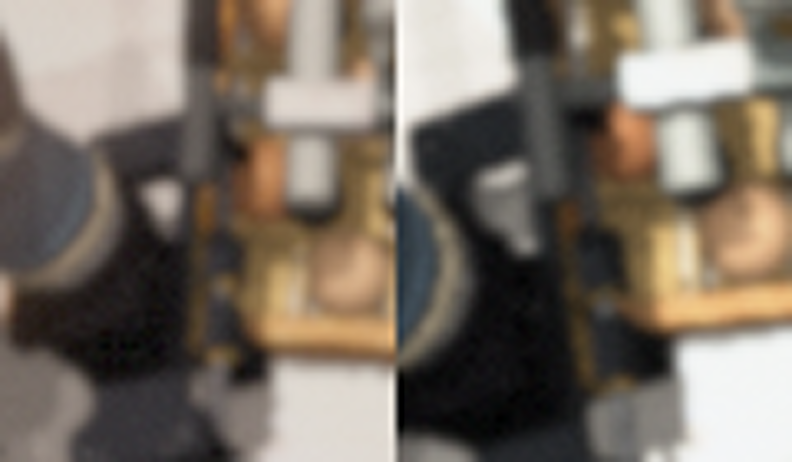

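```bash

python3 -m pendant '[{"delta_pos":[-0.0005,-0.001,-0.001],"turn":0},{"delta_pos":[-0.001,-0.001,-0.002],"turn":0}]' 
python3 - <<'E'
from h import *
from station import robot
show();print(robot.state()["moment"].round(2))
E
```

```text
t: 23.25
position: [0.4981, 0.0956, 0.0674]
tcp_rot: [0.617, 0.75, -0.2, 0.128]
wrist_force: [0.6, 0.1, 0.5]
finger_gap: 0.0005
t 23.25 q [-1.078  0.702  0.807  2.002 -0.079  0.845 -0.094] gap 0.0005 F [0.  0.6 0.5]
world [0.4981 0.0956 0.0674] station [-0.0905 -0.1339  0.0674] tip st [-0.0821 -0.1362  0.0506]
tool axes in station (cols x,y,z)
 [[-0.895 -0.011  0.446]
 [-0.073  0.99  -0.122]
 [-0.44  -0.142 -0.887]]
[ 0.53 -0.14 -0.01]
```

```bash

python3 -c "
from h import *
tips([-.083,-.137,.056],[-.083,-.129,.0565],[-.083,-.121,.057],[-.083,-.117,.057])"

```

```text
t 23.25 q [-1.078  0.702  0.807  2.002 -0.079  0.845 -0.094] gap 0.0005 F [0.  0.6 0.5]
world [0.4981 0.0956 0.0674] station [-0.0905 -0.1339  0.0674] tip st [-0.0821 -0.1362  0.0506]
tool axes in station (cols x,y,z)
 [[-0.895 -0.011  0.446]
 [-0.073  0.99  -0.122]
 [-0.44  -0.142 -0.887]]
[-0.083, -0.137, 0.056] -> [-0.0015 -0.0015 -0.0051]
[-0.083, -0.129, 0.0565] -> [-0.0023  0.0063 -0.0066]
[-0.083, -0.121, 0.057] -> [-0.0031  0.0142 -0.008 ]
[-0.083, -0.117, 0.057] -> [-0.0034  0.0181 -0.0085]
```

```bash

python3 -m pendant '[{"delta_pos":[-0.0015,-0.0015,-0.005],"turn":0},{"delta_pos":[-0.0018,0.001,-0.0057],"turn":0},{"delta_pos":[-0.002,0.0035,-0.006],"turn":0},{"delta_pos":[-0.0023,0.006,-0.0066],"turn":0},{"delta_pos":[-0.0026,0.0085,-0.007],"turn":0},{"delta_pos":[-0.0029,0.011,-0.0075],"turn":0},{"delta_pos":[-0.0031,0.0135,-0.008],"turn":0}]' 
python3 - <<'E'
from h import *
from station import robot
show()
for n in["side","top"]:
  c=robot.read_camera(n);cv2.imwrite(f"pics/{n}8.png",c["img"][:,:,::-1])
a=cv2.imread("pics/side8.png")[120:260,205:340];a=cv2.resize(a,None,fx=2.9,fy=4.2 if 0 else 2.9,interpolation=cv2.INTER_CUBIC)
b=cv2.imread("pics/top8.png")[120:260,200:335];b=cv2.resize(b,None,fx=2.9,fy=2.9,interpolation=cv2.INTER_CUBIC)
cv2.imwrite("pics/st8.png",np.hstack([a,b]))
E
```

```text
t: 23.95
position: [0.5116, 0.0986, 0.0736]
tcp_rot: [0.617, 0.75, -0.201, 0.128]
wrist_force: [-3.3, -0.4, -0.6]
finger_gap: 0.0004
t 23.95 q [-1.064  0.707  0.806  1.966 -0.079  0.873 -0.085] gap 0.0004 F [-0.1 -3.4 -0.6]
world [0.5116 0.0986 0.0736] station [-0.0916 -0.1201  0.0736] tip st [-0.0831 -0.1224  0.0567]
tool axes in station (cols x,y,z)
 [[-0.895 -0.01   0.445]
 [-0.073  0.99  -0.124]
 [-0.44  -0.144 -0.887]]
```

View pics/st8.png

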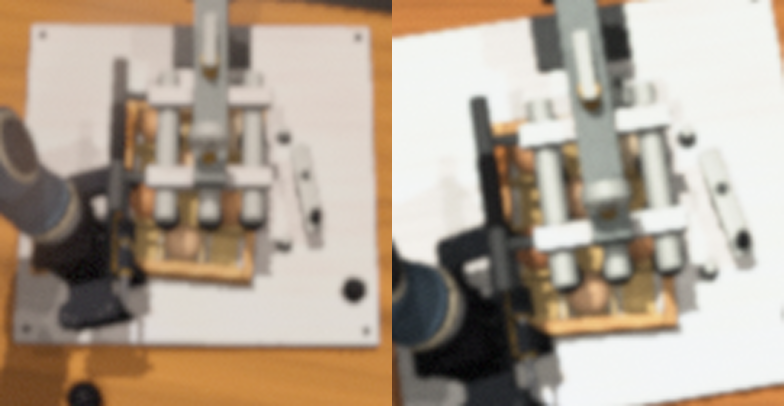

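```bash
cat >> h.py <<'E'
def trayfit(obs):
    st=np.load("st.npy");tr,r=fit(obs,st);d=tr[:2]-st[:2];c,q=np.cos(st[2]),np.sin(st[2])
    print("tray st mm",(1e3*np.array([c*d[0]+q*d[1],-q*d[0]+c*d[1]])).round(1),"yaw",np.degrees(tr[2]-st[2]).round(2),"res",r.round(1))
E
python3 - <<'E'
from h import *
from station import robot
S=robot.read_camera("side");T=robot.read_camera("top")
FL=(-.084,.108,.07);NR=(.084,-.108,.07)
s=[(249.1,153.8),(291.2,217.6)];t=[(236.6,162.4),(298.3,232.1)]
trayfit([(S,[FL,NR],s),(T,[FL,NR],t)]);trayfit([(S,[FL,NR],s)]);trayfit([(T,[FL,NR],t)])
for n,c in(("side",S),("top",T)):
  st=np.load("st.npy");print(n,proj(c,pose(st,[FL,NR])))
E
```

```text
tray st mm [-24.9 -10.8] yaw -5.9 res [ 1.7 -0.   0.8 -0.6 -1.6 -0.  -0.4  0.9]
tray st mm [-29.2 -12.2] yaw -5.55 res [ 0.2  0.4 -0.2 -0.4]
tray st mm [-22. -10.] yaw -6.12 res [-0.5 -0.6  0.5  0.5]
side [[254.561471   153.06644759]
 [302.80088707 211.68414484]]
top [[239.47253934 160.74301223]
 [309.60217167 224.30603461]]
```

```bash

python3 -m pendant '[{"delta_pos":[-0.0002,0.0025,-0.0004],"turn":0},{"delta_pos":[-0.0004,0.005,-0.0008],"turn":0},{"delta_pos":[-0.0006,0.0075,-0.0012],"turn":0},{"delta_pos":[-0.0008,0.01,-0.0016],"turn":0}]' 
python3 -m pendant '[{"delta_pos":[0,-0.006,0],"turn":0},{"delta_pos":[0.01,-0.012,-0.001],"turn":0},{"delta_pos":[0.03,-0.012,-0.01],"turn":0},{"delta_pos":[0.06,-0.01,-0.02],"turn":0},{"delta_pos":[0.08,0,-0.03],"turn":0},{"delta_pos":[0.08,0.02,-0.03],"turn":0},{"delta_pos":[0.08,0.02,-0.03],"turn":0}]' 
python3 - <<'E'
from h import *
from station import robot
tips([-.135,-.055,.06],[-.135,-.055,.049])
for n in["side","top","wrist"]:
  c=robot.read_camera(n);cv2.imwrite(f"pics/{n}9.png",c["img"][:,:,::-1])
a=cv2.imread("pics/side9.png")[120:260,205:340];a=cv2.resize(a,None,fx=2.9,fy=4.2 if 0 else 2.9,interpolation=cv2.INTER_CUBIC)
b=cv2.imread("pics/top9.png")[120:260,200:335];b=cv2.resize(b,None,fx=2.9,fy=2.9,interpolation=cv2.INTER_CUBIC)
cv2.imwrite("pics/st9.png",np.hstack([a,b]))
E
```

```text
t: 24.55
position: [0.5229, 0.1006, 0.0741]
tcp_rot: [0.617, 0.75, -0.2, 0.129]
wrist_force: [-2.8, 0.1, -0.8]
finger_gap: 0.0004
t: 25.25
position: [0.5294, 0.1911, 0.0624]
tcp_rot: [0.615, 0.752, -0.198, 0.13]
wrist_force: [-0.4, -0.5, -0.3]
finger_gap: 0.0006
t 25.25 q [-1.126  0.78   0.765  1.831 -0.132  0.972 -0.167] gap 0.0006 F [ 0.4 -0.4 -0.3]
world [0.5294 0.1911 0.0624] station [-0.1804 -0.0886  0.0624] tip st [-0.1719 -0.0908  0.0456]
tool axes in station (cols x,y,z)
 [[-0.895 -0.016  0.445]
 [-0.076  0.99  -0.116]
 [-0.439 -0.138 -0.888]]
[-0.135, -0.055, 0.06] -> [-0.0421  0.0329 -0.0005]
[-0.135, -0.055, 0.049] -> [-0.0373  0.0344  0.0092]
```

View pics/st9.png

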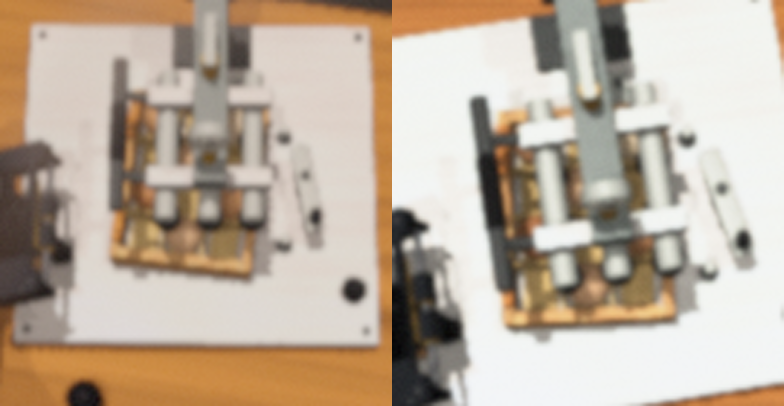

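View pics/wrist9.png

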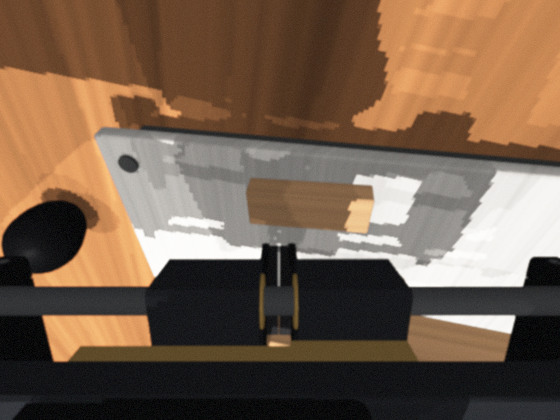

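```bash
cat >> h.py <<'E'
FL=(-.084,.108,.07);NR=(.084,-.108,.07);NL=(-.084,-.108,.07);FR=(.084,.108,.07)
def sp(l): return (np.array(l)/2.9+[205,120]).tolist()
def tp_(l): return ((np.array(l)-[392,0])/2.9+[200,120]).tolist()
E
python3 - <<'E'
from h import *
from station import robot
S=robot.read_camera("side");T=robot.read_camera("top")
a=(S,[NL,NR],sp([(112,264),(250,277)]));b=(T,[NL,NR],tp_([(506,325),(677,320)]))
trayfit([a,b]);trayfit([a]);trayfit([b])
# shim
import numpy as np
st=np.load("st.npy")
for q in((52,375),(78,375),(78,457),(52,457)):
  X=ray(S,np.array(q)*135/648+[205,120],.042);d=X[:2]-st[:2];c,s=np.cos(st[2]),np.sin(st[2]);print((c*d[0]+s*d[1]).round(3),(-s*d[0]+c*d[1]).round(3))
E
```

```text
tray st mm [-20.9  -3.6] yaw -6.79 res [-0.3 -1.6  1.5 -0.3 -0.8  1.3  0.1  0.4]
tray st mm [-25.5  -6.6] yaw -5.39 res [-1.  -0.1  1.   0.1]
tray st mm [-17.8  -1.7] yaw -7.68 res [-0.4  0.   0.4 -0. ]
-0.216 -0.051
-0.198 -0.051
-0.195 -0.113
-0.213 -0.113
```

```bash

python3 -c "
from h import *
tips([-.14,-.04,.052],[-.122,-.04,.05],[-.1,-.04,.05])"

```

```text
t 25.5 q [-1.124  0.778  0.767  1.837 -0.132  0.973 -0.166] gap 0.0002 F [ 0.2  0.2 -0.3]
world [0.5268 0.1874 0.0627] station [-0.1771 -0.0918  0.0627] tip st [-0.1686 -0.0941  0.0459]
tool axes in station (cols x,y,z)
 [[-0.895 -0.011  0.445]
 [-0.073  0.99  -0.122]
 [-0.44  -0.142 -0.887]]
[-0.14, -0.04, 0.052] -> [-0.0322  0.0524  0.0007]
[-0.122, -0.04, 0.05] -> [-0.0475  0.0525  0.0105]
[-0.1, -0.04, 0.05] -> [-0.0672  0.0522  0.0203]
```

```bash

python3 -m pendant '[{"delta_pos":[-0.01,0.03,0],"turn":0},{"delta_pos":[-0.025,0.052,0],"turn":0},{"delta_pos":[-0.032,0.0525,0.0007],"turn":0},{"delta_pos":[-0.04,0.0525,0.0055],"turn":0},{"delta_pos":[-0.0475,0.0525,0.0105],"turn":0},{"delta_pos":[-0.05,0.0525,0.012],"turn":0},{"delta_pos":[-0.0525,0.0525,0.013],"turn":0},{"delta_pos":[-0.055,0.0525,0.0143],"turn":0},{"delta_pos":[-0.0575,0.0525,0.0155],"turn":0},{"delta_pos":[-0.0595,0.0523,0.0165],"turn":0}]' 
python3 - <<'E'
from h import *
from station import robot
show()
for n in["side","top","wrist"]:
  c=robot.read_camera(n);cv2.imwrite(f"pics/{n}10.png",c["img"][:,:,::-1])
a=cv2.imread("pics/side10.png")[120:260,205:340];a=cv2.resize(a,None,fx=2.9,fy=4.2 if 0 else 2.9,interpolation=cv2.INTER_CUBIC)
b=cv2.imread("pics/top10.png")[120:260,200:335];b=cv2.resize(b,None,fx=2.9,fy=2.9,interpolation=cv2.INTER_CUBIC)
cv2.imwrite("pics/st10.png",np.hstack([a,b]))
E
```

```text
t: 26.5
position: [0.5863, 0.1388, 0.0655]
tcp_rot: [0.617, 0.751, -0.2, 0.125]
wrist_force: [-3.8, 4.7, -0.1]
finger_gap: 0.0007
t 26.5 q [-0.989  0.809  0.761  1.757 -0.122  0.977 -0.069] gap 0.0007 F [-5.2 -3.  -0.1]
world [0.5863 0.1388 0.0655] station [-0.1201 -0.0403  0.0655] tip st [-0.1117 -0.0427  0.0486]
tool axes in station (cols x,y,z)
 [[-0.897 -0.012  0.442]
 [-0.075  0.989 -0.126]
 [-0.435 -0.146 -0.888]]
```

View pics/st10.png

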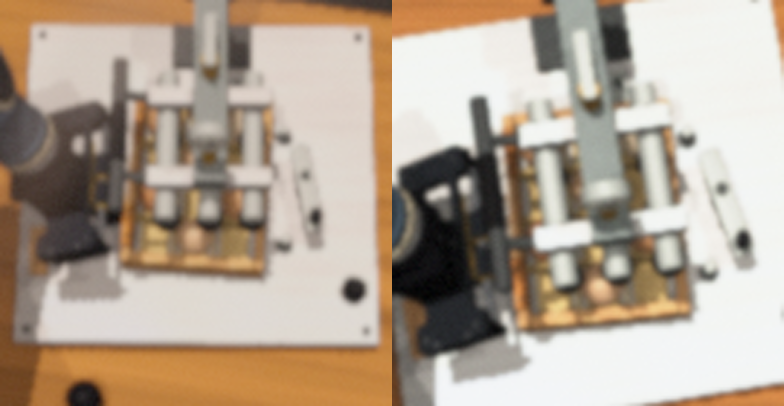

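View pics/wrist10.png

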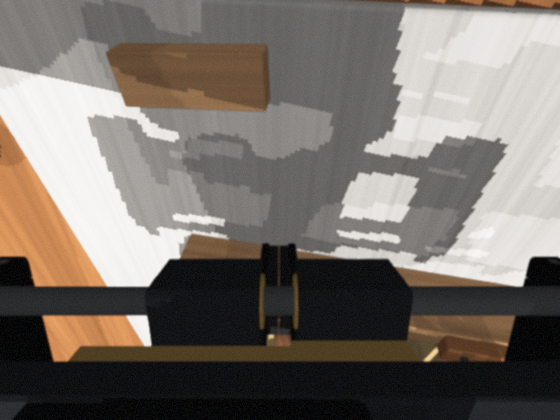

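```bash

python3 -m pendant '[{"delta_pos":[-0.0025,-0.0003,0.001],"turn":0},{"delta_pos":[-0.005,-0.0003,0.002],"turn":0},{"delta_pos":[-0.0075,-0.0003,0.003],"turn":0},{"delta_pos":[-0.01,-0.0003,0.0042],"turn":0},{"delta_pos":[-0.0125,-0.0003,0.0055],"turn":0},{"delta_pos":[-0.0145,-0.0003,0.0065],"turn":0}]' 
python3 - <<'E'
from h import *
from station import robot
show()
for n in["side","top","wrist"]:
  c=robot.read_camera(n);cv2.imwrite(f"pics/{n}11.png",c["img"][:,:,::-1])
a=cv2.imread("pics/side11.png")[120:260,205:340];a=cv2.resize(a,None,fx=2.9,fy=4.2 if 0 else 2.9,interpolation=cv2.INTER_CUBIC)
b=cv2.imread("pics/top11.png")[120:260,200:335];b=cv2.resize(b,None,fx=2.9,fy=2.9,interpolation=cv2.INTER_CUBIC)
cv2.imwrite("pics/st11.png",np.hstack([a,b]))
E
```

```text
t: 27.25
position: [0.5862, 0.1237, 0.065]
tcp_rot: [0.617, 0.751, -0.201, 0.123]
wrist_force: [-3.9, 5.4, -0.5]
finger_gap: 0.0004
t 27.25 q [-0.971  0.803  0.762  1.771 -0.118  0.964 -0.05 ] gap 0.0004 F [-5.9 -3.1 -0.5]
world [0.5862 0.1237 0.065 ] station [-0.1053 -0.0426  0.065 ] tip st [-0.0969 -0.0451  0.0481]
tool axes in station (cols x,y,z)
 [[-0.898 -0.011  0.44 ]
 [-0.076  0.989 -0.13 ]
 [-0.434 -0.15  -0.888]]
```

View pics/st11.png

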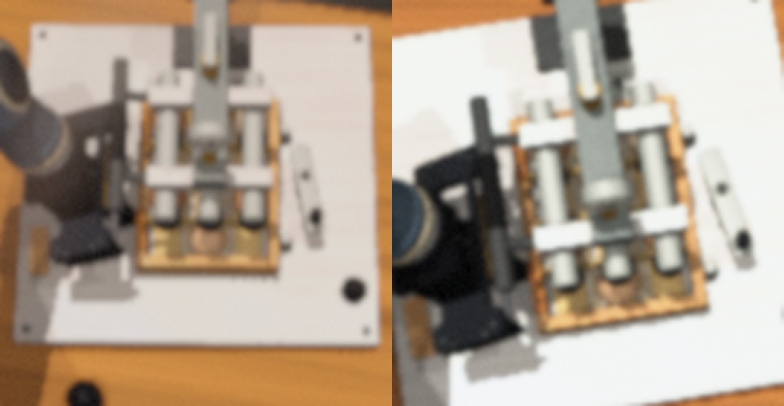

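```bash

python3 -m pendant '[{"delta_pos":[-0.0015,0,0.0004],"turn":0},{"delta_pos":[-0.003,0,0.001],"turn":0},{"delta_pos":[-0.0045,0,0.0015],"turn":0},{"delta_pos":[-0.0045,0,0.0015],"turn":0}]' 
python3 - <<'E'
from h import *
from station import robot
show()
for n in["side","top"]:
  c=robot.read_camera(n);cv2.imwrite(f"pics/{n}12.png",c["img"][:,:,::-1])
a=cv2.imread("pics/side12.png")[120:260,225:325];a=cv2.resize(a,None,fx=4,fy=4,interpolation=cv2.INTER_CUBIC)
b=cv2.imread("pics/top12.png")[120:260,220:320];b=cv2.resize(b,None,fx=4,fy=4,interpolation=cv2.INTER_CUBIC)
cv2.imwrite("pics/st12.png",np.hstack([a,b]))
E
```

```text
t: 27.8
position: [0.5864, 0.1209, 0.0651]
tcp_rot: [0.617, 0.751, -0.201, 0.122]
wrist_force: [-4.0, 8.2, 0.8]
finger_gap: 0.0006
t 27.8 q [-0.966  0.801  0.761  1.773 -0.118  0.961 -0.045] gap 0.0006 F [-8.7 -2.7  0.8]
world [0.5864 0.1209 0.0651] station [-0.1024 -0.0428  0.0651] tip st [-0.0941 -0.0453  0.0482]
tool axes in station (cols x,y,z)
 [[-0.899 -0.012  0.438]
 [-0.076  0.989 -0.131]
 [-0.431 -0.151 -0.89 ]]
```

View pics/st12.png

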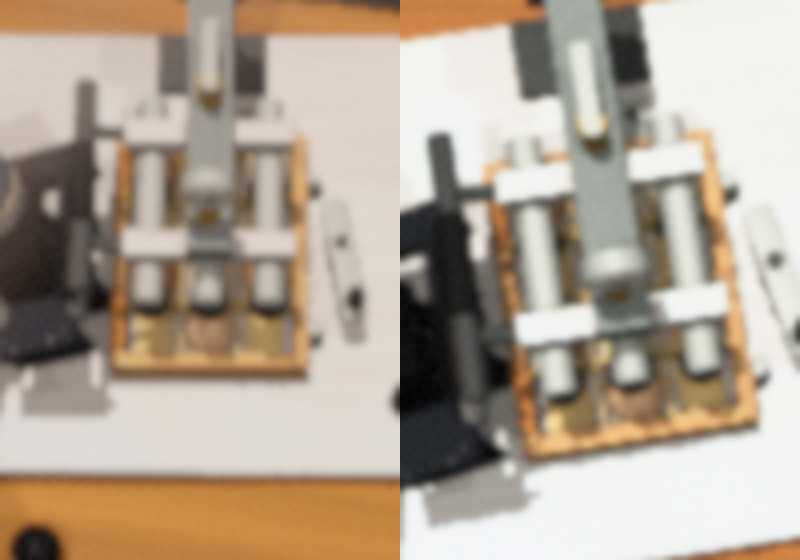

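```bash

python3 - <<'E'
from h import *
from station import robot
S=robot.read_camera("side");T=robot.read_camera("top")
a=(S,[NL,NR,FR],np.array([(113,366),(307,374),(306,135)])/4+[225,120]);b=(T,[NL,NR,FR],(np.array([(530,453),(757,422),(712,133)])-[400,0])/4+[220,120])
trayfit([a,b]);trayfit([a]);trayfit([b])
st=np.load("st.npy")
print((proj(S,pose(st,[NL,NR,FR,(.09,.07,.062),(.09,-.07,.062)]))-[225,120])*4);print((proj(T,pose(st,[NL,NR,FR,(.09,.07,.062),(.09,-.07,.062)]))-[220,120])*4+[400,0])
E
```

```text
tray st mm [ 1.  -2.3] yaw -0.57 res [-0.2  0.4  1.  -0.9  1.3  0.4 -2.   1.2  0.5 -0.1 -0.2 -0.8]
tray st mm [-1.5 -2.6] yaw -0.36 res [-0.8  0.5  0.4 -0.9  0.4  0.4]
tray st mm [ 2.7 -2.1] yaw -0.71 res [-1.5  1.   1.  -0.2  0.5 -0.9]
[[112.32712185 365.78251064]
 [311.20354828 366.73657934]
 [308.66742659 133.24918668]
 [315.50744758 176.55560032]
 [317.3249417  327.22193355]]
[[522.03968794 455.73984343]
 [758.4086867  417.22413843]
 [707.75660612 126.18787636]
 [724.50576149 178.01073833]
 [757.29590671 365.5977547 ]]
```

```bash

python3 -c "
from h import *
tips([-.12,-.05,.056],[-.13,-.14,.056],[-.083,-.14,.057],[-.083,-.124,.057],[-.083,-.114,.057])"

```

```text
t 28.0 q [-0.966  0.801  0.761  1.773 -0.118  0.961 -0.045] gap 0.0005 F [-8.6 -3.3  0.2]
world [0.5864 0.1209 0.0651] station [-0.1024 -0.0428  0.0651] tip st [-0.0941 -0.0453  0.0482]
tool axes in station (cols x,y,z)
 [[-0.899 -0.012  0.438]
 [-0.076  0.989 -0.13 ]
 [-0.431 -0.151 -0.89 ]]
[-0.12, -0.05, 0.056] -> [ 0.0203 -0.0055 -0.0176]
[-0.13, -0.14, 0.056] -> [ 0.0361 -0.0944 -0.0103]
[-0.083, -0.14, 0.057] -> [-0.0065 -0.0951  0.0094]
[-0.083, -0.124, 0.057] -> [-0.0078 -0.0792  0.0073]
[-0.083, -0.114, 0.057] -> [-0.0085 -0.0694  0.006 ]
```

```bash

python3 -m pendant '[{"delta_pos":[0.01,-0.002,-0.006],"turn":0},{"delta_pos":[0.02,-0.0055,-0.0175],"turn":0},{"delta_pos":[0.03,-0.04,-0.015],"turn":0},{"delta_pos":[0.036,-0.08,-0.01],"turn":0},{"delta_pos":[0.036,-0.095,-0.01],"turn":0},{"delta_pos":[0.03,-0.095,-0.008],"turn":0},{"delta_pos":[0.01,-0.095,0.002],"turn":0},{"delta_pos":[-0.0065,-0.095,0.0094],"turn":0},{"delta_pos":[-0.0065,-0.095,0.0094],"turn":0},{"delta_pos":[-0.0072,-0.087,0.0085],"turn":0},{"delta_pos":[-0.0078,-0.08,0.0073],"turn":0},{"delta_pos":[-0.0078,-0.079,0.0073],"turn":0}]' 
python3 -c "
from h import *
tips([-.083,-.121,.057],[-.083,-.114,.057])"

```

```text
t: 29.2
position: [0.5123, 0.099, 0.0738]
tcp_rot: [0.616, 0.752, -0.2, 0.123]
wrist_force: [0.2, -0.7, 0.6]
finger_gap: 0.0004
t 29.2 q [-1.055  0.704  0.8    1.962 -0.083  0.878 -0.075] gap 0.0004 F [0.7 0.1 0.6]
world [0.5123 0.099  0.0738] station [-0.0919 -0.1194  0.0738] tip st [-0.0836 -0.1218  0.0569]
tool axes in station (cols x,y,z)
 [[-0.899 -0.013  0.438]
 [-0.077  0.989 -0.128]
 [-0.431 -0.149 -0.89 ]]
[-0.083, -0.121, 0.057] -> [-0.0006  0.0008  0.0001]
[-0.083, -0.114, 0.057] -> [-0.0011  0.0077 -0.0008]
```

```bash

python3 -m pendant '[{"delta_pos":[-0.0003,0.0015,-0.0002],"turn":0},{"delta_pos":[-0.0006,0.003,-0.0004],"turn":0},{"delta_pos":[-0.0008,0.0045,-0.0006],"turn":0},{"delta_pos":[-0.0008,0.0045,-0.0006],"turn":0}]' 
python3 -m pendant '[{"delta_pos":[-0.0001,0.0012,-0.0002],"turn":0},{"delta_pos":[-0.0002,0.0025,-0.0003],"turn":0},{"delta_pos":[-0.0002,0.0025,-0.0003],"turn":0}]' 
python3 -m pendant '[{"delta_pos":[-0.0001,0.0012,-0.0002],"turn":0},{"delta_pos":[-0.0002,0.0025,-0.0003],"turn":0},{"delta_pos":[-0.0002,0.0025,-0.0003],"turn":0}]' 
python3 -c "
from h import *
show()"

```

```text
t: 29.6
position: [0.5155, 0.0997, 0.0737]
tcp_rot: [0.616, 0.752, -0.201, 0.122]
wrist_force: [-4.8, 2.3, 1.5]
finger_gap: 0.0007
t: 29.9
position: [0.5157, 0.0998, 0.0736]
tcp_rot: [0.617, 0.751, -0.203, 0.12]
wrist_force: [-7.6, 2.5, 4.2]
finger_gap: 0.0005
t: 30.2
position: [0.5158, 0.0998, 0.0736]
tcp_rot: [0.617, 0.751, -0.205, 0.118]
wrist_force: [-8.3, 3.4, 6.1]
finger_gap: 0.0008
t 30.2 q [-1.044  0.713  0.794  1.944 -0.087  0.899 -0.069] gap 0.0008 F [-4.5 -7.7  6.1]
world [0.5158 0.0998 0.0736] station [-0.0921 -0.1158  0.0736] tip st [-0.0838 -0.1185  0.0567]
tool axes in station (cols x,y,z)
 [[-0.899 -0.008  0.437]
 [-0.078  0.987 -0.143]
 [-0.43  -0.163 -0.888]]
```

```bash

python3 - <<'E'
from h import *
from station import robot
for n in["side","top","wrist"]:
  c=robot.read_camera(n);cv2.imwrite(f"pics/{n}13.png",c["img"][:,:,::-1])
a=cv2.imread("pics/side13.png")[120:260,225:325];a=cv2.resize(a,None,fx=4,fy=4,interpolation=cv2.INTER_CUBIC)
b=cv2.imread("pics/top13.png")[120:260,220:320];b=cv2.resize(b,None,fx=4,fy=4,interpolation=cv2.INTER_CUBIC)
cv2.imwrite("pics/st13.png",np.hstack([a,b]))
E
```

```text
(no output)
```

View pics/st13.png

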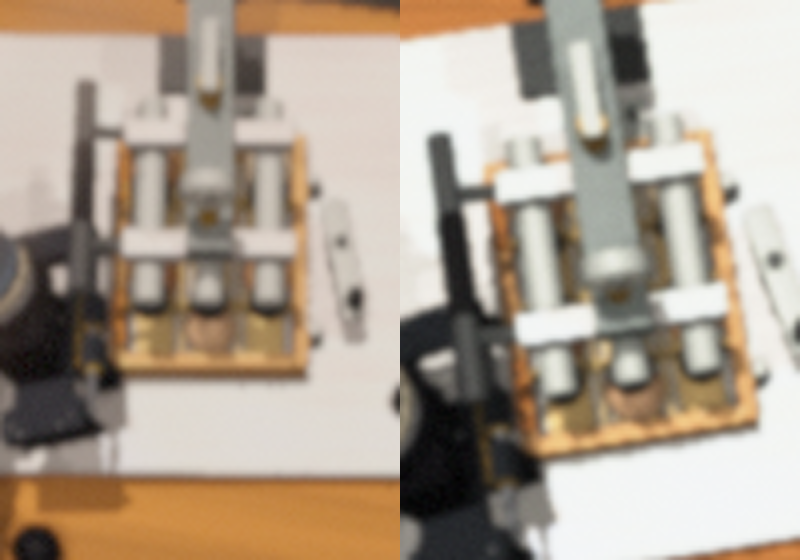

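View pics/wrist13.png

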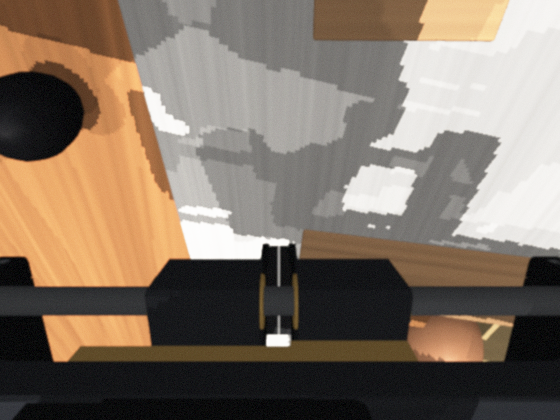

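```bash

python3 -m pendant '[{"delta_pos":[0.0006,0.0,-0.002],"turn":0},{"delta_pos":[0.0006,0.002,-0.0025],"turn":0},{"delta_pos":[0.0006,0.004,-0.0028],"turn":0},{"delta_pos":[0.0006,0.0055,-0.003],"turn":0},{"delta_pos":[0.0006,0.0055,-0.003],"turn":0}]' 
python3 - <<'E'
from h import *
from station import robot
show()
for n in["side","top"]:
  c=robot.read_camera(n);cv2.imwrite(f"pics/{n}14.png",c["img"][:,:,::-1])
a=cv2.imread("pics/side14.png")[120:260,225:325];a=cv2.resize(a,None,fx=4,fy=4,interpolation=cv2.INTER_CUBIC)
b=cv2.imread("pics/top14.png")[120:260,220:320];b=cv2.resize(b,None,fx=4,fy=4,interpolation=cv2.INTER_CUBIC)
cv2.imwrite("pics/st14.png",np.hstack([a,b]))
E
```

```text
t: 30.85
position: [0.5163, 0.1012, 0.075]
tcp_rot: [0.618, 0.749, -0.21, 0.114]
wrist_force: [-13.8, 2.1, 8.9]
finger_gap: 0.0007
t 30.85 q [-1.04   0.717  0.792  1.933 -0.089  0.919 -0.068] gap 0.0007 F [ -4.2 -13.3   8.9]
world [0.5163 0.1012 0.075 ] station [-0.0935 -0.115   0.075 ] tip st [-0.0851 -0.118   0.0581]
tool axes in station (cols x,y,z)
 [[-0.899 -0.002  0.437]
 [-0.078  0.985 -0.155]
 [-0.43  -0.174 -0.886]]
```

View pics/st14.png

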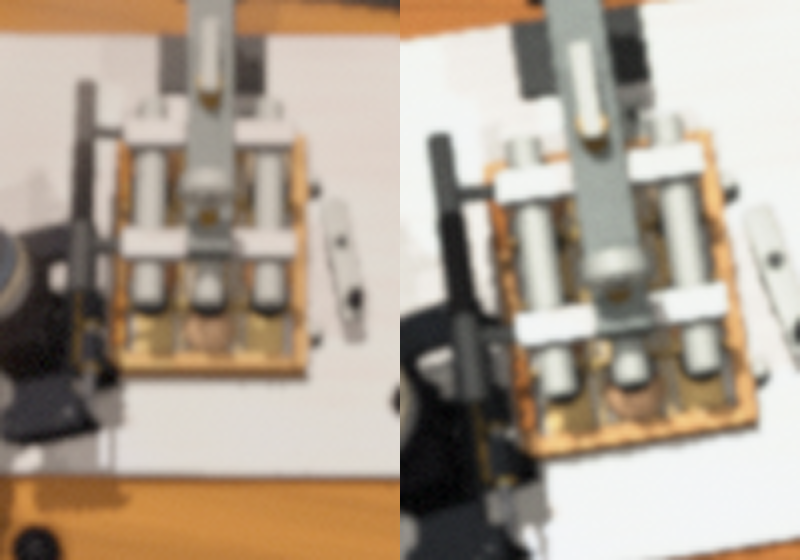

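```bash

python3 -m pendant '[{"delta_pos":[0.0,-0.006,0],"turn":0},{"delta_pos":[0,-0.015,0],"turn":0},{"delta_pos":[0.01,-0.02,-0.004],"turn":0},{"delta_pos":[0.03,-0.02,-0.012],"turn":0},{"delta_pos":[0.04,-0.02,-0.018],"turn":0},{"delta_pos":[0.04,-0.02,-0.018],"turn":0}]' 
python3 -c "
from h import *
tips([-.125,-.01,.056],[-.1,-.01,.052],[-.09,-.01,.052])"

```

```text
t: 31.55
position: [0.4905, 0.1455, 0.0768]
tcp_rot: [0.615, 0.751, -0.209, 0.115]
wrist_force: [0.8, -0.3, -0.5]
finger_gap: 0.0001
t 31.55 q [-1.129  0.705  0.789  1.944 -0.103  0.948 -0.134] gap 0.0001 F [ 0.4  0.8 -0.5]
world [0.4905 0.1455 0.0768] station [-0.1411 -0.1339  0.0768] tip st [-0.1328 -0.1368  0.0599]
tool axes in station (cols x,y,z)
 [[-0.899 -0.009  0.437]
 [-0.083  0.985 -0.151]
 [-0.429 -0.172 -0.887]]
[-0.125, -0.01, 0.056] -> [-0.0158  0.1255 -0.0123]
[-0.1, -0.01, 0.052] -> [-0.0366  0.126   0.0022]
[-0.09, -0.01, 0.052] -> [-0.0456  0.1259  0.0065]
```

```bash

python3 -m pendant '[{"delta_pos":[-0.004,0.045,-0.004],"turn":0},{"delta_pos":[-0.01,0.09,-0.008],"turn":0},{"delta_pos":[-0.0158,0.1255,-0.0123],"turn":0},{"delta_pos":[-0.025,0.126,-0.007],"turn":0},{"delta_pos":[-0.034,0.126,0.0],"turn":0},{"delta_pos":[-0.0366,0.126,0.0022],"turn":0},{"delta_pos":[-0.039,0.126,0.003],"turn":0},{"delta_pos":[-0.0415,0.126,0.0042],"turn":0},{"delta_pos":[-0.044,0.126,0.0055],"turn":0},{"delta_pos":[-0.0465,0.126,0.0068],"turn":0},{"delta_pos":[-0.0465,0.126,0.0068],"turn":0}]' 
python3 - <<'E'
from h import *
from station import robot
show()
for n in["side","top"]:
  c=robot.read_camera(n);cv2.imwrite(f"pics/{n}15.png",c["img"][:,:,::-1])
a=cv2.imread("pics/side15.png")[120:260,225:325];a=cv2.resize(a,None,fx=4,fy=4,interpolation=cv2.INTER_CUBIC)
b=cv2.imread("pics/top15.png")[120:260,220:320];b=cv2.resize(b,None,fx=4,fy=4,interpolation=cv2.INTER_CUBIC)
cv2.imwrite("pics/st15.png",np.hstack([a,b]))
E
```

```text
t: 32.65
position: [0.6212, 0.1261, 0.0688]
tcp_rot: [0.615, 0.753, -0.207, 0.112]
wrist_force: [-5.3, 8.0, 5.4]
finger_gap: 0.0004
t 32.65 q [-0.912  0.839  0.745  1.666 -0.13   1.036 -0.014] gap 0.0004 F [-8.7 -4.   5.4]
world [0.6212 0.1261 0.0688] station [-0.1024 -0.0076  0.0688] tip st [-0.0942 -0.0105  0.0519]
tool axes in station (cols x,y,z)
 [[-0.902 -0.011  0.431]
 [-0.085  0.985 -0.152]
 [-0.423 -0.174 -0.889]]
```

View pics/st15.png

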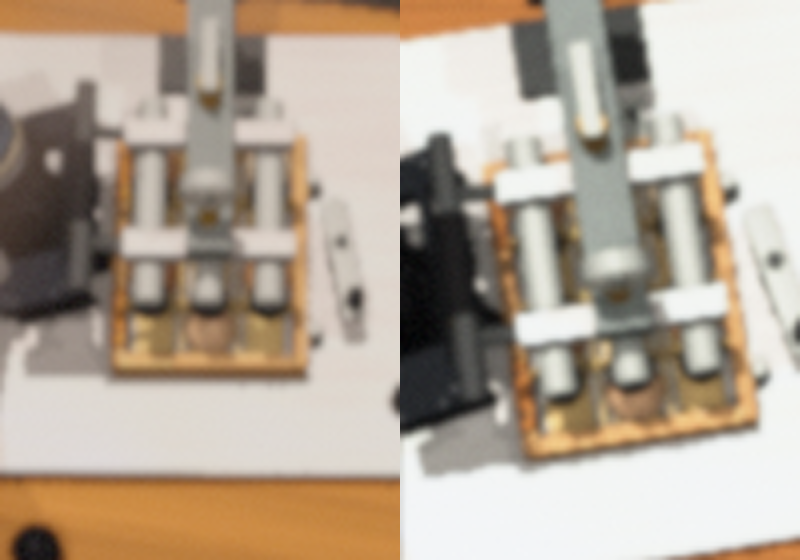

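```bash

python3 -m pendant '[{"delta_pos":[0.006,0,-0.003],"turn":0},{"delta_pos":[0.018,0,-0.012],"turn":0},{"delta_pos":[0.03,0,-0.04],"turn":0},{"delta_pos":[0.03,0,-0.09],"turn":0},{"delta_pos":[0.03,0,-0.14],"turn":0},{"delta_pos":[0.03,0,-0.19],"turn":0},{"delta_pos":[0.03,0,-0.24],"turn":0},{"delta_pos":[0.03,0,-0.29],"turn":0},{"delta_pos":[0.03,0,-0.34],"turn":0},{"delta_pos":[0.03,0,-0.37],"turn":0},{"delta_pos":[0.03,0,-0.37],"turn":0}]' 
python3 - <<'E'
from h import *
from station import robot
show()
c=robot.read_camera("wrist");cv2.imwrite(f"pics/wrist16.png",c["img"][:,:,::-1]);pickle.dump(c,open("wrist16.pkl","wb"))
a=cv2.imread("pics/wrist16.png");cv2.imwrite("pics/w16.png",cv2.resize(a[40:270,200:480],None,fx=2.6,fy=2.6,interpolation=cv2.INTER_CUBIC))
E
```

```text
t: 33.85
position: [0.6472, 0.3219, 0.3894]
tcp_rot: [0.614, 0.754, -0.203, 0.115]
wrist_force: [0.7, -0.1, -0.0]
finger_gap: 0.0002
t 33.85 q [-1.001  0.755  0.809  0.985 -0.103  1.807 -0.097] gap 0.0002 F [ 0.2  0.7 -0. ]
world [0.6472 0.3219 0.3894] station [-0.2921  0.0474  0.3894] tip st [-0.2839  0.0446  0.3724]
tool axes in station (cols x,y,z)
 [[-0.902 -0.017  0.431]
 [-0.086  0.986 -0.143]
 [-0.422 -0.166 -0.891]]
```

View pics/wrist16.png

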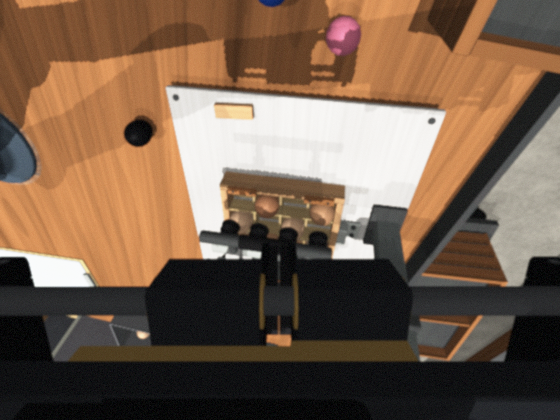

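```bash
python3 - <<'E'
import cv2
a=cv2.imread("pics/wrist16.png");cv2.imwrite("pics/w16.png",cv2.resize(a[160:250,200:380],None,fx=4.4,fy=4.4,interpolation=cv2.INTER_CUBIC))
E
```

```text
(no output)
```

View pics/w16.png

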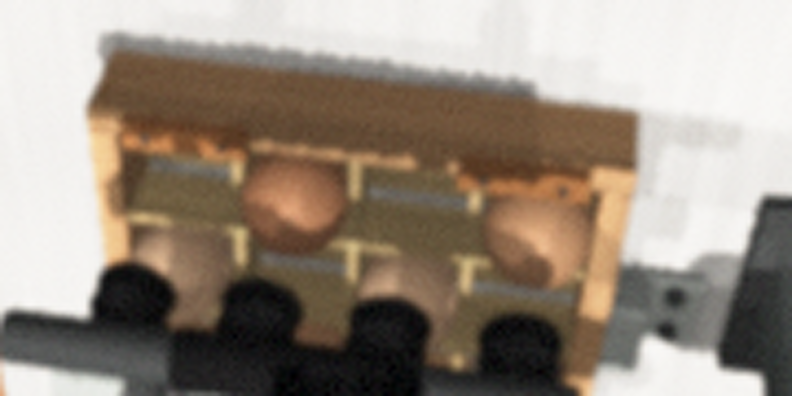

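```bash
python3 - <<'E'
from h import *
W=pickle.load(open("wrist16.pkl","rb"))
st0=np.load("st.npy")
D=[(-.23,-.19,.03),(-.23,.225,.03)]
st,r=fit([(W,D,[(168,88),(443,112)])],st0);print(st,st0,r.round(1))
P=[(-.084,-.108,.03),(-.084,-.108,.07),(-.084,.108,.03),(-.084,.108,.07)]
tp=np.array([(114,54),(91,107),(637,113),(635,172)])/4.4+[200,160]
tr,r=fit([(W,P,tp)],st);print(tr,r.round(1))
for s in(st,st0):
  d=tr[:2]-s[:2];c,q=np.cos(s[2]),np.sin(s[2]);print(1e3*(c*d[0]+q*d[1]),1e3*(-q*d[0]+c*d[1]),np.degrees(tr[2]-s[2]))
E
```

```text
[ 0.64570195  0.02358821 -1.42017662] [ 0.644  0.026 -1.421] [-3.6  0.8  2.8  1.1]
[ 0.6468795   0.0250628  -1.41749518] [-0.4 -0.5 -1.8  0.8  0.9 -0.5  1.   0.9]
-1.2812021559857627 1.3854786191207276 0.15363526480370837
1.35643474684456 2.70738580313046 0.20081147871574376
```

```bash

python3 -m pendant '[{"delta_pos":[-0.04,-0.01,-0.03],"turn":8},{"delta_pos":[-0.08,-0.03,-0.02],"turn":16},{"delta_pos":[-0.67,-0.4,0.26],"turn":24},{"delta_pos":[-0.67,-0.4,0.26],"turn":32},{"delta_pos":[-0.67,-0.4,0.26],"turn":40},{"delta_pos":[-0.67,-0.4,0.26],"turn":48},{"delta_pos":[-0.67,-0.4,0.26],"turn":56},{"delta_pos":[-0.67,-0.4,0.26],"turn":64},{"delta_pos":[-0.67,-0.4,0.26],"turn":72},{"delta_pos":[-0.67,-0.4,0.26],"turn":80},{"delta_pos":[-0.67,-0.4,0.26],"turn":88},{"delta_pos":[-0.67,-0.4,0.26],"turn":96},{"delta_pos":[-0.67,-0.4,0.26],"turn":104},{"delta_pos":[-0.67,-0.4,0.26],"turn":112},{"delta_pos":[-0.67,-0.4,0.26],"turn":120},{"delta_pos":[-0.67,-0.4,0.26],"turn":128},{"delta_pos":[-0.67,-0.4,0.26],"turn":136},{"delta_pos":[-0.67,-0.4,0.26],"turn":144},{"delta_pos":[-0.67,-0.4,0.26],"turn":152},{"delta_pos":[-0.67,-0.4,0.26],"turn":160}]' 
python3 - <<'E'
from h import *
show()
E
```

```text
t: 35.9
position: [0.3821, -0.45, 0.5046]
tcp_rot: [0.847, -0.478, 0.075, 0.222]
wrist_force: [0.7, -0.4, -0.4]
finger_gap: 0.0006
t 35.9 q [-0.515  0.14   1.273  1.574  0.276  1.281 -1.906] gap 0.0006 F [ 0.5  0.6 -0.4]
world [ 0.3821 -0.45    0.5046] station [ 0.4316 -0.33    0.5046] tip st [ 0.4398 -0.3329  0.4877]
tool axes in station (cols x,y,z)
 [[ 0.847  0.315  0.429]
 [ 0.411 -0.899 -0.151]
 [ 0.338  0.304 -0.891]]
```

```bash

python3 -m pendant '[{"delta_pos":[0,0,0],"turn":8},{"delta_pos":[0,0,0],"turn":17},{"delta_pos":[0,0,0],"turn":25},{"delta_pos":[0,0,0],"turn":34},{"delta_pos":[0,0,0],"turn":42},{"delta_pos":[0,0,0],"turn":51},{"delta_pos":[0,0,0],"turn":60},{"delta_pos":[0,0,0],"turn":68},{"delta_pos":[0,0,0],"turn":77},{"delta_pos":[0,0,0],"turn":85},{"delta_pos":[0,0,0],"turn":94}]' 
python3 - <<'E'
from h import *
show()
E
```

```text
t: 37.0
position: [0.3747, -0.566, 0.5049]
tcp_rot: [-0.401, 0.901, -0.143, -0.084]
wrist_force: [-0.1, 0.3, -0.5]
finger_gap: 0.0006
t 37.0 q [ 0.007  0.451  1.287  1.339 -0.283  1.36  -2.66 ] gap 0.0006 F [-0.3 -0.1 -0.5]
world [ 0.3747 -0.566   0.5049] station [ 0.5452 -0.3547  0.5049] tip st [ 0.5512 -0.3563  0.4869]
tool axes in station (cols x,y,z)
 [[ 0.592 -0.742  0.316]
 [-0.761 -0.643 -0.086]
 [ 0.267 -0.19  -0.945]]
```

```bash

python3 -m pendant '[{"delta_pos":[0,0,0],"turn":10},{"delta_pos":[0,0,0],"turn":20},{"delta_pos":[0,0,0],"turn":30},{"delta_pos":[0,0,0],"turn":40},{"delta_pos":[0,0,0],"turn":50},{"delta_pos":[0,0,0],"turn":60},{"delta_pos":[0,0,0],"turn":70},{"delta_pos":[0,0,0],"turn":80}]' 
python3 - <<'E'
from h import *
show()
E
```

```text
t: 37.8
position: [0.2823, -0.6619, 0.4336]
tcp_rot: [-0.199, 0.967, -0.14, 0.079]
wrist_force: [-0.0, 0.3, -0.4]
finger_gap: 0.0005
t 37.8 q [ 0.363  0.536  1.287  1.425 -0.742  1.323 -2.66 ] gap 0.0005 F [-0.3  0.  -0.4]
world [ 0.2823 -0.6619  0.4336] station [ 0.6263 -0.4603  0.4336] tip st [ 0.6314 -0.4571  0.4156]
tool axes in station (cols x,y,z)
 [[ 0.266 -0.926  0.268]
 [-0.959 -0.226  0.171]
 [-0.098 -0.303 -0.948]]
```

```bash

python3 -m pendant '[{"delta_pos":[0,0,-0.02],"turn":-8},{"delta_pos":[-0.02,0.02,-0.03],"turn":-16},{"delta_pos":[-0.05,0.05,-0.04],"turn":-24},{"delta_pos":[-0.66,0.68,-0.18],"turn":-32},{"delta_pos":[-0.66,0.68,-0.18],"turn":-40},{"delta_pos":[-0.66,0.68,-0.18],"turn":-48},{"delta_pos":[-0.66,0.68,-0.18],"turn":-56},{"delta_pos":[-0.66,0.68,-0.18],"turn":-64},{"delta_pos":[-0.66,0.68,-0.18],"turn":-72},{"delta_pos":[-0.66,0.68,-0.18],"turn":-80},{"delta_pos":[-0.66,0.68,-0.18],"turn":-88},{"delta_pos":[-0.66,0.68,-0.18],"turn":-96},{"delta_pos":[-0.66,0.68,-0.18],"turn":-104},{"delta_pos":[-0.66,0.68,-0.18],"turn":-110},{"delta_pos":[-0.66,0.68,-0.18],"turn":-110},{"delta_pos":[-0.66,0.68,-0.18],"turn":-110},{"delta_pos":[-0.66,0.68,-0.18],"turn":-110},{"delta_pos":[-0.66,0.68,-0.18],"turn":-110},{"delta_pos":[-0.66,0.68,-0.18],"turn":-110},{"delta_pos":[-0.66,0.68,-0.18],"turn":-110}]' 
python3 - <<'E'
from h import *
show()
E
```

```text
t: 39.8
position: [0.5323, 0.0063, 0.4547]
tcp_rot: [0.909, -0.39, 0.13, 0.067]
wrist_force: [1.3, -0.2, 0.6]
finger_gap: 0.0007
t 39.8 q [-0.522  0.019  0.293  1.669  0.265  1.329 -2.659] gap 0.0007 F [0.4 1.3 0.6]
world [0.5323 0.0063 0.4547] station [ 0.0028 -0.1134  0.4547] tip st [ 0.0075 -0.1106  0.4365]
tool axes in station (cols x,y,z)
 [[ 0.783  0.571  0.248]
 [ 0.551 -0.821  0.149]
 [ 0.289  0.02  -0.957]]
```

```bash

python3 -m pendant '[{"delta_pos":[-0.01,0.03,0],"turn":10},{"delta_pos":[-0.03,0.06,0],"turn":20},{"delta_pos":[-0.04,0.1,0],"turn":30},{"delta_pos":[-0.05,0.12,0],"turn":40},{"delta_pos":[-0.05,0.12,0],"turn":50},{"delta_pos":[-0.05,0.12,0],"turn":60},{"delta_pos":[-0.05,0.12,0],"turn":70},{"delta_pos":[-0.05,0.12,0],"turn":80},{"delta_pos":[-0.05,0.12,0],"turn":90},{"delta_pos":[-0.05,0.12,0],"turn":100}]' 
python3 - <<'E'
from h import *
show()
E
```

```text
t: 40.8
position: [0.4177, -0.0563, 0.4404]
tcp_rot: [0.752, -0.645, 0.137, -0.006]
wrist_force: [-10.7, 0.2, 4.2]
finger_gap: 0.0009
t 40.8 q [ 1.279 -0.334 -0.982  1.851 -0.187  1.224 -2.66 ] gap 0.0009 F [ -1.8 -10.6   4.2]
world [ 0.4177 -0.0563  0.4404] station [ 0.0476 -0.236   0.4404] tip st [ 0.0514 -0.2325  0.4221]
tool axes in station (cols x,y,z)
 [[ 0.98   0.022  0.198]
 [-0.016 -0.983  0.186]
 [ 0.198 -0.185 -0.963]]
```

```bash

python3 -m pendant '[{"delta_pos":[0.0,-0.05,0],"turn":-4},{"delta_pos":[0,-0.1,0],"turn":-8},{"delta_pos":[0,-0.13,0],"turn":-8}]' 
python3 - <<'E'
from h import *
show()
from station import robot
c=robot.read_camera("side");cv2.imwrite(f"pics/side17.png",c["img"][:,:,::-1])
E
```

```text
t: 41.1
position: [0.4986, -0.0451, 0.4705]
tcp_rot: [0.788, -0.596, 0.151, -0.006]
wrist_force: [-0.8, -1.5, -0.0]
finger_gap: 0.0006
t 41.1 q [ 1.587 -0.229 -1.376  1.678 -0.108  1.23  -2.66 ] gap 0.0006 F [ 1.3 -1.1 -0. ]
world [ 0.4986 -0.0451  0.4705] station [ 0.0486 -0.1544  0.4705] tip st [ 0.0525 -0.1503  0.4524]
tool axes in station (cols x,y,z)
 [[ 0.968  0.145  0.205]
 [ 0.1   -0.971  0.217]
 [ 0.231 -0.19  -0.954]]
```

View pics/side17.png

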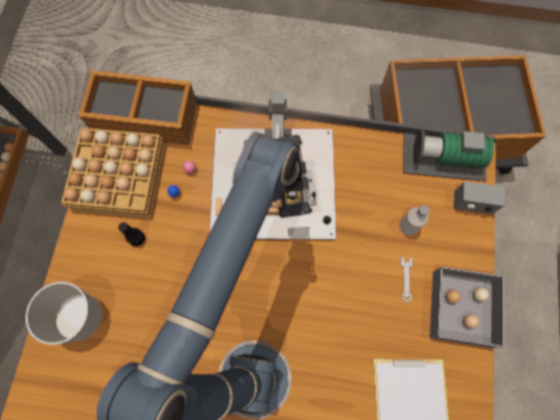

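```bash

python3 -m pendant '[{"delta_pos":[0,0,0],"turn":10},{"delta_pos":[0,0,0],"turn":20},{"delta_pos":[0,0,0],"turn":30},{"delta_pos":[0,0,0],"turn":40},{"delta_pos":[0,0,0],"turn":50}]' 
python3 - <<'E'
from h import *
show()
E
```

```text
t: 41.65
position: [0.4865, -0.1154, 0.4549]
tcp_rot: [-0.629, 0.762, -0.107, 0.112]
wrist_force: [0.5, -0.2, -0.4]
finger_gap: 0.0004
t 41.65 q [ 1.883 -0.334 -1.282  1.736 -0.494  1.247 -2.66 ] gap 0.0004 F [ 0.3  0.4 -0.4]
world [ 0.4865 -0.1154  0.4549] station [ 0.1163 -0.1768  0.4549] tip st [ 0.1176 -0.1712  0.4368]
tool axes in station (cols x,y,z)
 [[ 0.944 -0.324  0.068]
 [-0.329 -0.896  0.299]
 [-0.036 -0.304 -0.952]]
```

```bash

python3 - <<'E'
from h import *
from station import robot
S=robot.read_camera("side");T=robot.read_camera("top")
st=np.load("st.npy");c,s=np.cos(st[2]),np.sin(st[2])
for n,C,u in(("s",S,(313.75,194.3)),("t",T,(321.2,202.7))):
  for z in(.1,.112):
    X=ray(C,u,z);d=X[:2]-st[:2];a=(c*d[0]+s*d[1]);b=(-s*d[0]+c*d[1]);print(n,z,a.round(4),b.round(4),"q",np.arctan2(a-.112,-b).round(3),"r",np.hypot(a-.112,b).round(4))
c=robot.read_camera("wrist");cv2.imwrite("pics/wrist18.png",c["img"][:,:,::-1]);pickle.dump(c,open("wrist18.pkl","wb"))
show()
E
```

```text
s 0.1 0.1199 -0.0562 q 0.139 r 0.0567
s 0.112 0.119 -0.0605 q 0.115 r 0.0609
t 0.1 0.1241 -0.0582 q 0.206 r 0.0594
t 0.112 0.123 -0.0606 q 0.18 r 0.0616
t 41.8 q [ 1.883 -0.333 -1.281  1.735 -0.491  1.247 -2.66 ] gap 0.0001 F [ 0.   0.9 -0.2]
world [ 0.4861 -0.1161  0.4553] station [ 0.1169 -0.1773  0.4553] tip st [ 0.1183 -0.1717  0.4372]
tool axes in station (cols x,y,z)
 [[ 0.944 -0.322  0.069]
 [-0.328 -0.897  0.297]
 [-0.034 -0.303 -0.952]]
```

View pics/wrist18.png

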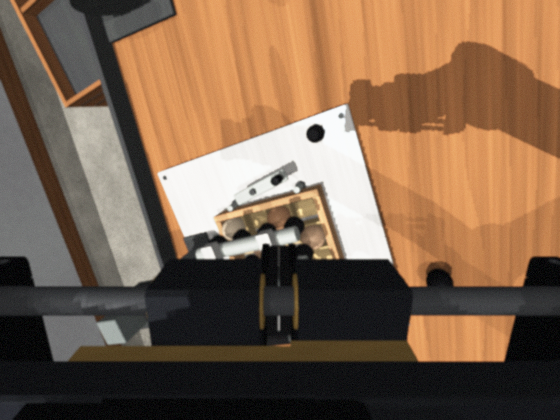

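```bash

cat >> h.py <<'E'
def tcps(*pts):
    p,M,L,st=show()
    for q in pts:
        tw=L.T@np.array(q,float)+np.array([st[0],st[1],0]);print(q,"->",(M.T@(tw-p)).round(4))
E
python3 -m pendant '[{"delta_pos":[0,0,0.02],"turn":-6},{"delta_pos":[0,0,0.04],"turn":-13},{"delta_pos":[0,0,0.06],"turn":-19},{"delta_pos":[0,0,0.06],"turn":-19}]' 0.05
python3 -c "
from h import *
tcps([.127,-.092,.222],[.127,-.058,.113])"
```

```text
t: 42.2
position: [0.4939, -0.1131, 0.3987]
tcp_rot: [0.747, -0.647, 0.125, -0.092]
wrist_force: [0.6, -0.6, 0.7]
finger_gap: 0.0243
t 42.2 q [ 1.946 -0.334 -1.386  1.83  -0.515  1.124 -2.306] gap 0.0243 F [0.6 0.5 0.7]
world [ 0.4939 -0.1131  0.3987] station [ 0.1152 -0.1692  0.3987] tip st [ 0.1165 -0.1635  0.3807]
tool axes in station (cols x,y,z)
 [[ 0.998  0.005  0.07 ]
 [-0.017 -0.954  0.299]
 [ 0.068 -0.3   -0.952]]
[0.127, -0.092, 0.222] -> [-0.0015 -0.0206  0.1921]
[0.127, -0.058, 0.113] -> [-0.0095 -0.0204  0.306 ]
```

```bash

python3 -m pendant '[{"delta_pos":[0,-0.01,0.04],"turn":0},{"delta_pos":[0,-0.02,0.09],"turn":0},{"delta_pos":[-0.001,-0.02,0.14],"turn":0},{"delta_pos":[-0.0015,-0.0205,0.18],"turn":0},{"delta_pos":[-0.0015,-0.0205,0.192],"turn":0},{"delta_pos":[-0.0015,-0.0205,0.192],"turn":0}]' 0.05
python3 - <<'E'
from h import *
from station import robot
tcps([.127,-.092,.222],[.127,-.058,.113])
for n in["side","top","wrist"]:
  c=robot.read_camera(n);cv2.imwrite(f"pics/{n}19.png",c["img"][:,:,::-1]);pickle.dump(c,open(n+"19.pkl","wb"))
E
```

```text
t: 42.8
position: [0.4626, -0.0888, 0.2997]
tcp_rot: [0.746, -0.645, 0.137, -0.098]
wrist_force: [-0.7, -0.9, 0.3]
finger_gap: 0.0494
t 42.8 q [ 1.845 -0.334 -1.386  2.073 -0.578  0.875 -2.26 ] gap 0.0494 F [ 0.8 -0.9  0.3]
world [ 0.4626 -0.0888  0.2997] station [ 0.0864 -0.1965  0.2997] tip st [ 0.0879 -0.1904  0.2818]
tool axes in station (cols x,y,z)
 [[ 0.997  0.008  0.079]
 [-0.018 -0.947  0.322]
 [ 0.078 -0.322 -0.943]]
[0.127, -0.092, 0.222] -> [ 0.0325 -0.0735  0.1102]
[0.127, -0.058, 0.113] -> [ 0.0234 -0.0706  0.224 ]
```

View pics/wrist19.png

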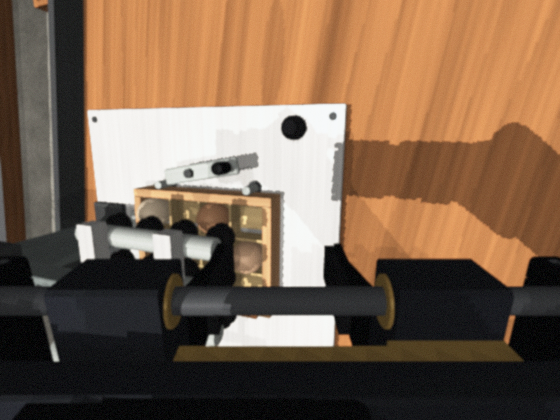

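View pics/side19.png

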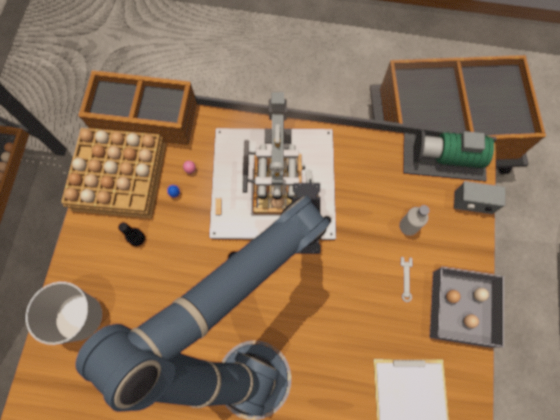

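```bash

python3 -m pendant '[{"delta_pos":[0.02,-0.01,-0.02],"turn":-8},{"delta_pos":[0.05,-0.03,-0.05],"turn":-17},{"delta_pos":[0.085,-0.054,-0.07],"turn":-25},{"delta_pos":[0.085,-0.054,-0.07],"turn":-34},{"delta_pos":[0.085,-0.054,-0.07],"turn":-42},{"delta_pos":[0.085,-0.054,-0.07],"turn":-51},{"delta_pos":[0.085,-0.054,-0.07],"turn":-60},{"delta_pos":[0.085,-0.054,-0.07],"turn":-68},{"delta_pos":[0.085,-0.054,-0.07],"turn":-77},{"delta_pos":[0.085,-0.054,-0.07],"turn":-85},{"delta_pos":[0.085,-0.054,-0.07],"turn":-94},{"delta_pos":[0.085,-0.054,-0.07],"turn":-102},{"delta_pos":[0.085,-0.054,-0.07],"turn":-111},{"delta_pos":[0.085,-0.054,-0.07],"turn":-120},{"delta_pos":[0.085,-0.054,-0.07],"turn":-128},{"delta_pos":[0.085,-0.054,-0.07],"turn":-137},{"delta_pos":[0.085,-0.054,-0.07],"turn":-145},{"delta_pos":[0.085,-0.054,-0.07],"turn":-154},{"delta_pos":[0.085,-0.054,-0.07],"turn":-162},{"delta_pos":[0.085,-0.054,-0.07],"turn":-170}]' 0.05
python3 - <<'E'
from h import *
tcps([.14,-.1,.25],[.127,-.092,.222],[.127,-.058,.113])
E
```

```text
t: 44.95
position: [0.5023, -0.1635, 0.3917]
tcp_rot: [0.71, 0.683, 0.111, 0.128]
wrist_force: [0.3, -0.5, 0.2]
finger_gap: 0.05
t 44.95 q [ 1.653  0.05  -1.386  1.822 -0.014  0.975  0.244] gap 0.05 F [0.6 0.2 0.2]
world [ 0.5023 -0.1635  0.3917] station [ 0.1662 -0.1684  0.3917] tip st [ 0.1677 -0.1623  0.3738]
tool axes in station (cols x,y,z)
 [[-0.982  0.173  0.08 ]
 [ 0.19   0.927  0.325]
 [-0.018  0.334 -0.942]]
[0.14, -0.1, 0.25] -> [0.0413 0.0115 0.1537]
[0.127, -0.092, 0.222] -> [0.0561 0.0073 0.1816]
[0.127, -0.058, 0.113] -> [0.0645 0.0025 0.2954]
```

```bash

python3 -m pendant '[{"delta_pos":[0.01,0,0.04],"turn":-5},{"delta_pos":[0.025,0.006,0.09],"turn":-10},{"delta_pos":[0.04,0.0115,0.13],"turn":-10},{"delta_pos":[0.0413,0.0115,0.154],"turn":-10},{"delta_pos":[0.0413,0.0115,0.154],"turn":-10},{"delta_pos":[0.0413,0.0115,0.154],"turn":-10}]' 0.05
python3 - <<'E'
from h import *
from station import robot
tcps([.135,-.082,.18],[.127,-.058,.113])
for n in["side","top","wrist"]:
  c=robot.read_camera(n);cv2.imwrite(f"pics/{n}20.png",c["img"][:,:,::-1]);pickle.dump(c,open(n+"20.pkl","wb"))
a=cv2.imread("pics/side20.png")[120:260,225:360];a=cv2.resize(a,None,fx=2.9,fy=2.9,interpolation=cv2.INTER_CUBIC)
b=cv2.imread("pics/top20.png")[120:260,225:360];b=cv2.resize(b,None,fx=2.9,fy=2.9,interpolation=cv2.INTER_CUBIC)
cv2.imwrite("pics/st20.png",np.hstack([a,b]))
E
```

```text
t: 45.55
position: [0.567, -0.1272, 0.2507]
tcp_rot: [0.648, 0.743, 0.1, 0.138]
wrist_force: [0.1, 0.4, 1.5]
finger_gap: 0.0501
t 45.55 q [ 1.092  0.357 -1.133  1.941  0.508  0.749 -0.149] gap 0.0501 F [-0.4  0.2  1.5]
world [ 0.567  -0.1272  0.2507] station [ 0.14   -0.099   0.2507] tip st [ 0.1415 -0.0928  0.2328]
tool axes in station (cols x,y,z)
 [[-0.997  0.     0.08 ]
 [ 0.026  0.945  0.326]
 [-0.075  0.327 -0.942]]
[0.135, -0.082, 0.18] -> [ 0.0107 -0.0071  0.0717]
[0.127, -0.058, 0.113] -> [ 0.0244 -0.0063  0.142 ]
```

View pics/st20.png

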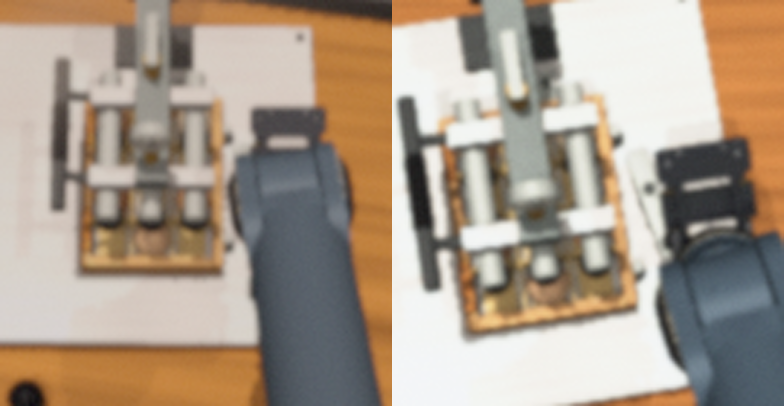

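View pics/wrist20.png

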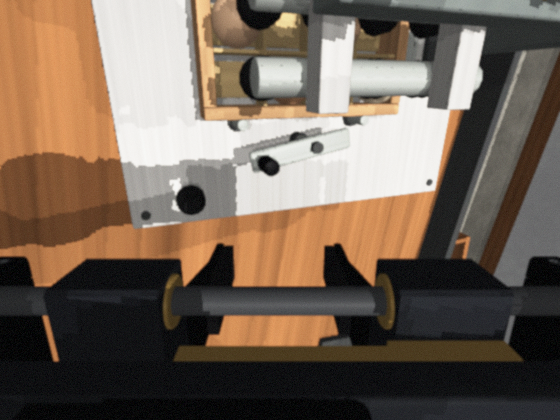

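```bash
python3 - <<'E'
from h import *
a=cv2.imread("pics/wrist20.png");cv2.imwrite("pics/w20.png",cv2.resize(a[80:210,170:400],None,fx=3.4,fy=3.4,interpolation=cv2.INTER_CUBIC))
W=pickle.load(open("wrist20.pkl","rb"));st=np.load("st.npy")
print((proj(W,pose(st,[(.09,.07,.062),(.09,-.07,.062),(.112,0,.083),(.112+.058*np.sin(.16),-.058*np.cos(.16),.115),(.112+.058*np.sin(.16),-.058*np.cos(.16),.089),(.084,-.108,.07),(.084,.108,.07)]))-[170,80])*3.4)
E
```

```text
[[660.67127405 137.23959019]
 [246.17143502 154.95465209]
 [492.69874996 228.29720596]
 [345.21386724 298.7037624 ]
 [316.7514562  277.29688243]
 [115.22946764 141.60650592]
 [774.45291527 116.89729789]]
```

View pics/w20.png

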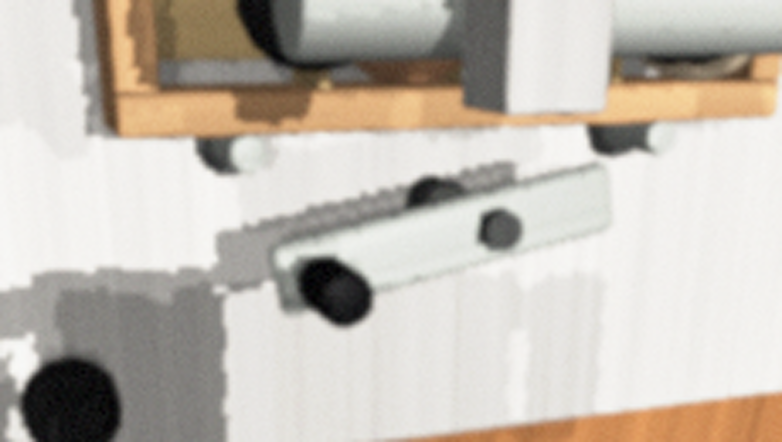

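```bash

python3 -c "
from h import *
tcps([.135,-.083,.18],[.1265,-.0573,.114])"
python3 -m pendant '[{"delta_pos":[0.003,-0.003,0.03],"turn":0},{"delta_pos":[0.01,-0.007,0.07],"turn":0},{"delta_pos":[0.017,-0.007,0.1],"turn":0},{"delta_pos":[0.022,-0.006,0.125],"turn":0},{"delta_pos":[0.0248,-0.0058,0.141],"turn":0},{"delta_pos":[0.0248,-0.0058,0.141],"turn":0}]' 0.05
python3 - <<'E'
from h import *
from station import robot
tcps([.1265,-.0573,.114])
c=robot.read_camera("wrist");cv2.imwrite("pics/wrist21.png",c["img"][:,:,::-1])
E
```

```text
t 45.7 q [ 1.095  0.354 -1.134  1.941  0.509  0.749 -0.149] gap 0.0499 F [-0.6  0.2  0.6]
world [ 0.5668 -0.1285  0.2519] station [ 0.1412 -0.0993  0.2519] tip st [ 0.1428 -0.0931  0.234 ]
tool axes in station (cols x,y,z)
 [[-0.997  0.002  0.083]
 [ 0.029  0.945  0.327]
 [-0.078  0.328 -0.941]]
[0.135, -0.083, 0.18] -> [ 0.0122 -0.0082  0.0725]
[0.1265, -0.0573, 0.114] -> [ 0.0266 -0.0056  0.1423]
t: 46.3
position: [0.6057, -0.1101, 0.115]
tcp_rot: [0.649, 0.741, 0.099, 0.139]
wrist_force: [-0.2, -0.1, 0.2]
finger_gap: 0.0497
t 46.3 q [ 0.758  0.534 -0.831  2.009  0.841  0.542 -0.486] gap 0.0497 F [ 0.  -0.2  0.2]
world [ 0.6057 -0.1101  0.115 ] station [ 0.1289 -0.0582  0.115 ] tip st [ 0.1305 -0.052   0.0971]
tool axes in station (cols x,y,z)
 [[-0.997  0.003  0.083]
 [ 0.03   0.945  0.326]
 [-0.077  0.328 -0.942]]
[0.1265, -0.0573, 0.114] -> [0.0025 0.0005 0.001 ]
```

View pics/wrist21.png

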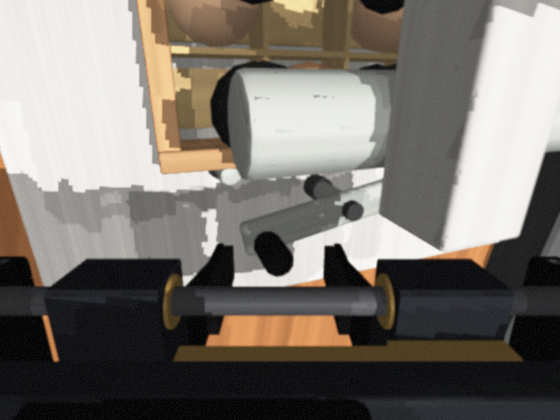

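```bash

python3 -m pendant '[{"delta_pos":[0.005,-0.004,-0.0005],"turn":0},{"delta_pos":[0.005,-0.004,-0.0005],"turn":0}]' 0.03
python3 -m pendant '[{"delta_pos":[0,0,0],"turn":0},{"delta_pos":[0,0,0],"turn":0},{"delta_pos":[0,0,0],"turn":0}]' 0
python3 - <<'E'
from h import *
from station import robot
show()
c=robot.read_camera("wrist");cv2.imwrite("pics/wrist22.png",c["img"][:,:,::-1])
E
```

```text
t: 46.55
position: [0.6014, -0.1059, 0.1164]
tcp_rot: [0.649, 0.741, 0.1, 0.141]
wrist_force: [-0.1, 0.4, -0.0]
finger_gap: 0.0408
t: 46.85
position: [0.6019, -0.1062, 0.1171]
tcp_rot: [0.649, 0.741, 0.1, 0.141]
wrist_force: [0.8, -0.5, 0.3]
finger_gap: 0.0182
t 46.85 q [ 0.754  0.522 -0.831  2.021  0.843  0.534 -0.499] gap 0.0182 F [0.6 0.8 0.3]
world [ 0.6019 -0.1062  0.1171] station [ 0.1244 -0.0614  0.1171] tip st [ 0.126  -0.0551  0.0993]
tool axes in station (cols x,y,z)
 [[-0.996  0.003  0.085]
 [ 0.031  0.943  0.331]
 [-0.08   0.332 -0.94 ]]
```

View pics/wrist22.png

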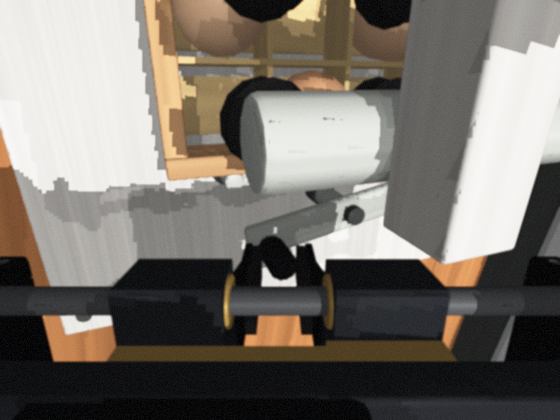

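```bash

python3 -m pendant '[{"delta_pos":[-0.006,0.0015,0.001],"turn":0},{"delta_pos":[-0.0131,0.0037,0.0024],"turn":0},{"delta_pos":[-0.018,0.006,0.0037],"turn":0},{"delta_pos":[-0.0231,0.0089,0.0051],"turn":0},{"delta_pos":[-0.0275,0.0122,0.0066],"turn":0},{"delta_pos":[-0.0317,0.016,0.0083],"turn":0},{"delta_pos":[-0.0317,0.016,0.0083],"turn":0}]' 0
python3 - <<'E'
from h import *
from station import robot
show()
c=robot.read_camera("wrist");cv2.imwrite("pics/wrist23.png",c["img"][:,:,::-1])
E
```

```text
t: 47.6
position: [0.6226, -0.1375, 0.1165]
tcp_rot: [0.649, 0.741, 0.098, 0.141]
wrist_force: [-2.9, -1.6, 3.3]
finger_gap: 0.0178
t 47.6 q [ 0.792  0.566 -0.835  1.959  0.832  0.564 -0.424] gap 0.0178 F [ 1.2 -3.1  3.3]
world [ 0.6226 -0.1375  0.1165] station [ 0.1585 -0.0455  0.1165] tip st [ 0.1602 -0.0393  0.0987]
tool axes in station (cols x,y,z)
 [[-0.996  0.004  0.087]
 [ 0.032  0.944  0.327]
 [-0.081  0.329 -0.941]]
```

View pics/wrist23.png

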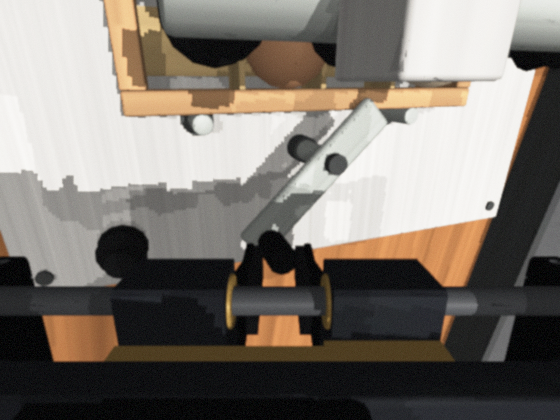

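```bash

python3 -m pendant '[{"delta_pos":[-0.0036,0.0042,0.0018],"turn":0},{"delta_pos":[-0.0069,0.0086,0.0036],"turn":0},{"delta_pos":[-0.0095,0.0134,0.0055],"turn":0},{"delta_pos":[-0.0118,0.0183,0.0075],"turn":0},{"delta_pos":[-0.0134,0.0235,0.0095],"turn":0},{"delta_pos":[-0.0146,0.0288,0.0114],"turn":0},{"delta_pos":[-0.0151,0.0343,0.0133],"turn":0},{"delta_pos":[-0.015,0.0397,0.0152],"turn":0},{"delta_pos":[-0.0148,0.0413,0.0158],"turn":0},{"delta_pos":[-0.0148,0.0413,0.0158],"turn":0}]' 0
python3 - <<'E'
from h import *
from station import robot
show()
c=robot.read_camera("wrist");cv2.imwrite("pics/wrist24.png",c["img"][:,:,::-1])
E
```

```text
t: 48.65
position: [0.6701, -0.1569, 0.1175]
tcp_rot: [0.652, 0.738, 0.095, 0.146]
wrist_force: [4.6, -15.1, 1.7]
finger_gap: 0.0031
t 48.65 q [ 0.761  0.63  -0.816  1.844  0.839  0.62  -0.392] gap 0.0031 F [15.6  2.3  1.7]
world [ 0.6701 -0.1569  0.1175] station [ 0.1848 -0.0015  0.1175] tip st [0.1867 0.0048 0.0997]
tool axes in station (cols x,y,z)
 [[-0.995  0.009  0.1  ]
 [ 0.042  0.944  0.328]
 [-0.091  0.331 -0.939]]
```

View pics/wrist24.png

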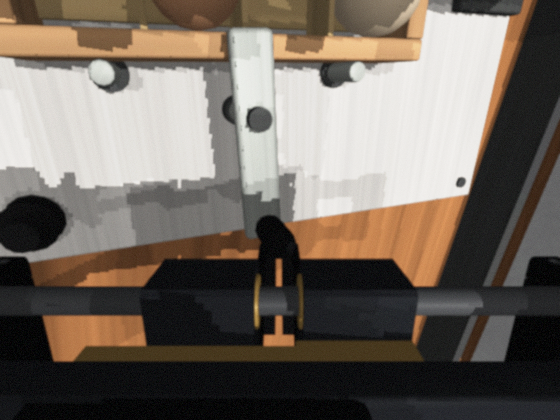

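```bash

python3 -m pendant '[{"delta_pos":[-0.01,0,-0.001],"turn":0},{"delta_pos":[-0.02,-0.002,-0.01],"turn":0},{"delta_pos":[-0.025,-0.003,-0.04],"turn":0},{"delta_pos":[-0.025,-0.003,-0.07],"turn":0},{"delta_pos":[-0.025,-0.003,-0.09],"turn":0},{"delta_pos":[-0.025,-0.003,-0.09],"turn":0}]' 0
python3 - <<'E'
from h import *
from station import robot
show()
c=robot.read_camera("wrist");cv2.imwrite("pics/wrist25.png",c["img"][:,:,::-1]);pickle.dump(c,open("wrist25.pkl","wb"))
st=np.load("st.npy")
for q in(1.45,1.5,1.57,1.65):
  u=np.array([np.sin(q),-np.cos(q)]);P=[(.112+.058*u[0],.058*u[1],.115),(.112,0,.083),(.112-.041*u[0],-.041*u[1],.083)]
  print(q,proj(c,pose(st,P)).round(1).tolist())
print(proj(c,pose(st,[(.09,.07,.062),(.09,-.07,.062),(.084,-.108,.07),(.084,.108,.07)])).round(1))
a=c["img"][:,:,::-1]
cv2.imwrite("pics/w25.png",cv2.resize(a[40:250,100:400],None,fx=2.6,fy=2.6,interpolation=cv2.INTER_CUBIC))
E
```

```text
t: 49.3
position: [0.6409, -0.1772, 0.2065]
tcp_rot: [0.652, 0.738, 0.097, 0.148]
wrist_force: [0.6, -0.1, 0.2]
finger_gap: 0.0007
t 49.3 q [ 0.935  0.52  -0.968  1.824  0.676  0.733 -0.216] gap 0.0007 F [0.2 0.6 0.2]
world [ 0.6409 -0.1772  0.2065] station [ 0.2005 -0.0334  0.2065] tip st [ 0.2024 -0.0271  0.1887]
tool axes in station (cols x,y,z)
 [[-0.995  0.009  0.101]
 [ 0.042  0.942  0.333]
 [-0.092  0.336 -0.937]]
1.45 [[269.3, 167.0], [263.4, 82.1], [268.5, 20.9]]
1.5 [[273.0, 167.0], [263.4, 82.1], [265.8, 20.4]]
1.57 [[278.1, 166.7], [263.4, 82.1], [262.0, 20.1]]
1.65 [[284.0, 165.8], [263.4, 82.1], [257.6, 20.1]]
[[333.5  53. ]
 [161.6  50.4]
 [ 99.6  38.4]
 [377.3  45.3]]
```

View pics/wrist25.png

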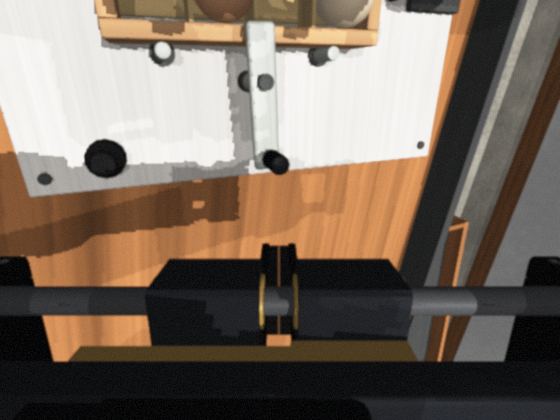

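View pics/w25.png

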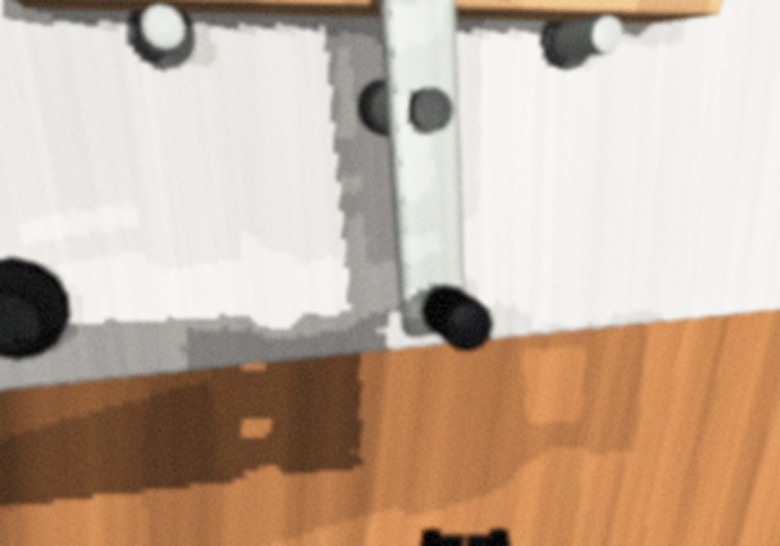

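```bash

python3 -c "
from h import *
tips([.175,-.045,.13],[.172,-.038,.1],[.172,-.02,.1],[.171,-.011,.1])"
```

```text
t 49.35 q [ 0.934  0.521 -0.966  1.825  0.676  0.733 -0.216] gap 0.0004 F [-0.4  0.3 -1.1]
world [ 0.6401 -0.1776  0.2047] station [ 0.2008 -0.0342  0.2047] tip st [ 0.2027 -0.0279  0.1868]
tool axes in station (cols x,y,z)
 [[-0.995  0.009  0.101]
 [ 0.042  0.943  0.331]
 [-0.092  0.333 -0.938]]
[0.175, -0.045, 0.13] -> [ 0.032  -0.0353  0.0449]
[0.172, -0.038, 0.1] -> [ 0.0381 -0.0387  0.0751]
[0.172, -0.02, 0.1] -> [ 0.0388 -0.0218  0.081 ]
[0.171, -0.011, 0.1] -> [ 0.0402 -0.0133  0.0839]
```

```bash

python3 -m pendant '[{"delta_pos":[0.02,-0.03,0.02],"turn":0},{"delta_pos":[0.032,-0.036,0.045],"turn":0},{"delta_pos":[0.038,-0.0387,0.07],"turn":0},{"delta_pos":[0.038,-0.0387,0.075],"turn":0},{"delta_pos":[0.0385,-0.03,0.078],"turn":0},{"delta_pos":[0.0388,-0.0218,0.081],"turn":0},{"delta_pos":[0.0394,-0.0175,0.0825],"turn":0},{"delta_pos":[0.0402,-0.0133,0.0839],"turn":0},{"delta_pos":[0.0402,-0.0133,0.0839],"turn":0}]' 0
python3 - <<'E'
from h import *
from station import robot
show()
c=robot.read_camera("wrist");cv2.imwrite("pics/wrist26.png",c["img"][:,:,::-1]);pickle.dump(c,open("wrist25.pkl","wb"))
E
```

```text
t: 50.25
position: [0.6521, -0.1444, 0.1181]
tcp_rot: [0.652, 0.737, 0.095, 0.147]
wrist_force: [-3.0, -1.4, 2.3]
finger_gap: 0.0002
t 50.25 q [ 0.757  0.598 -0.814  1.894  0.845  0.595 -0.428] gap 0.0002 F [ 0.9 -3.2  2.3]
world [ 0.6521 -0.1444  0.1181] station [ 0.1697 -0.0174  0.1181] tip st [ 0.1717 -0.0112  0.1003]
tool axes in station (cols x,y,z)
 [[-0.995  0.01   0.102]
 [ 0.043  0.943  0.33 ]
 [-0.093  0.333 -0.938]]
```

View pics/wrist26.png

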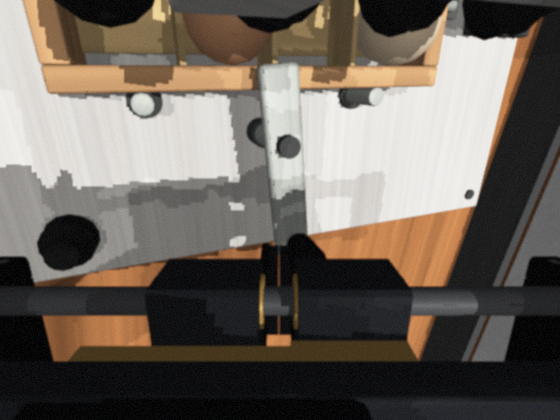

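```bash

python3 -m pendant '[{"delta_pos":[0,-0.008,0],"turn":0},{"delta_pos":[-0.005,-0.02,-0.01],"turn":0},{"delta_pos":[-0.03,-0.03,-0.05],"turn":0},{"delta_pos":[-0.06,-0.03,-0.1],"turn":0},{"delta_pos":[-0.09,-0.03,-0.15],"turn":0},{"delta_pos":[-0.12,-0.03,-0.19],"turn":0},{"delta_pos":[-0.12,-0.03,-0.19],"turn":0}]' 0
python3 - <<'E'
from h import *
from station import robot
show()
for n in["side","top","wrist"]:
  c=robot.read_camera(n);cv2.imwrite(f"pics/{n}27.png",c["img"][:,:,::-1]);pickle.dump(c,open(n+"27.pkl","wb"))
W=c;st=np.load("st.npy")
for q in(1.5,1.57,1.65):
  u=np.array([np.sin(q),-np.cos(q)]);P=[(.112+.058*u[0],.058*u[1],.115),(.112,0,.083),(.112-.041*u[0],-.041*u[1],.083)]
  print(q,proj(W,pose(st,P)).round(1).tolist())
print(proj(W,pose(st,[(.09,.07,.062),(.09,-.07,.062),(.084,-.108,.07),(.084,.108,.07)])).round(1))
a=cv2.imread("pics/side27.png")[120:260,205:340];a=cv2.resize(a,None,fx=2.9,fy=2.9,interpolation=cv2.INTER_CUBIC)
b=cv2.imread("pics/top27.png")[120:260,220:355];b=cv2.resize(b,None,fx=2.9,fy=2.9,interpolation=cv2.INTER_CUBIC)
cv2.imwrite("pics/st27.png",np.hstack([a,b]))
E
```

```text
t: 51.0
position: [0.5723, -0.2613, 0.3019]
tcp_rot: [0.653, 0.736, 0.096, 0.151]
wrist_force: [0.1, 0.1, -0.3]
finger_gap: 0.0001
t 51.0 q [ 1.299  0.411 -1.163  1.781  0.466  0.862  0.108] gap 0.0001 F [-0.1  0.1 -0.3]
world [ 0.5723 -0.2613  0.3019] station [ 0.2734 -0.1138  0.3019] tip st [ 0.2755 -0.1074  0.2841]
tool axes in station (cols x,y,z)
 [[-0.994  0.013  0.108]
 [ 0.049  0.941  0.335]
 [-0.097  0.339 -0.936]]
1.5 [[318.3, 63.6], [309.8, 1.3], [313.7, -48.8]]
1.57 [[322.0, 63.8], [309.8, 1.3], [311.0, -49.3]]
1.65 [[326.2, 63.6], [309.8, 1.3], [307.8, -49.5]]
[[360.3 -14.7]
 [235.1 -25.2]
 [195.2 -39.2]
 [394.4 -20.5]]
```

View pics/st27.png

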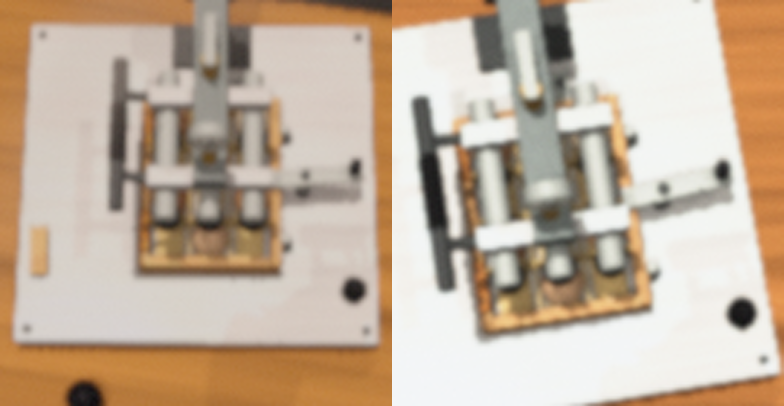

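View pics/wrist27.png

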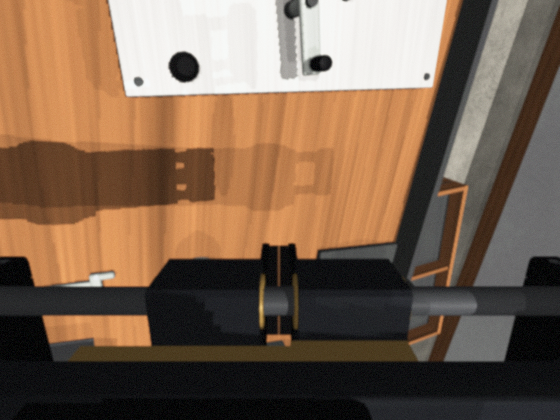

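```bash

python3 - <<'E'
from h import *
S=pickle.load(open("side27.pkl","rb"));T=pickle.load(open("top27.pkl","rb"))
K=[(-.23,.225,.03),(.2,.225,.03),(.2,-.19,.03),(-.23,-.19,.03)]
st=np.load("st.npy")
for n,c,o,w in(("side",S,(205,120),135),("top",T,(220,120),135)):
  im=cv2.resize(c["img"][120:260,o[0]:o[0]+w,::-1],None,fx=4.2,fy=4.2,interpolation=cv2.INTER_CUBIC)
  q=((proj(c,pose(st,[NL,NR,FR,FL]))-o+.5)*4.2).astype(int);cv2.polylines(im,[q.reshape(-1,1,2)],True,(255,0,255),1)
  q=((proj(c,pose(st,K))-o+.5)*4.2).astype(int);cv2.polylines(im,[q.reshape(-1,1,2)],True,(0,0,255),1)
  cv2.imwrite(f"pics/fin_{n}.png",im)
E
```

```text
(no output)
```

View pics/fin_side.png

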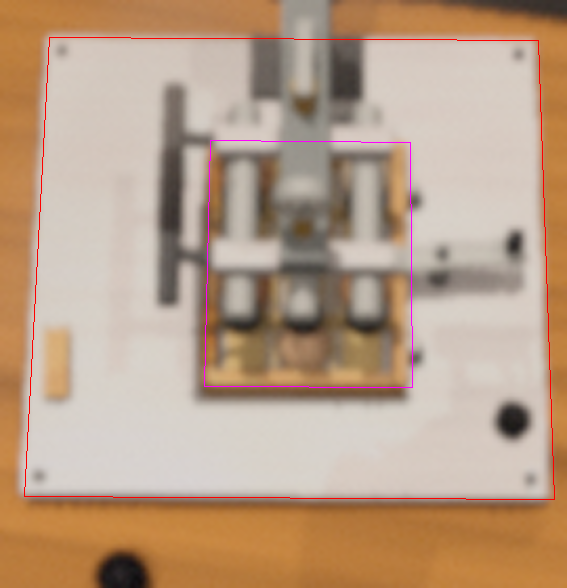

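View pics/fin_top.png

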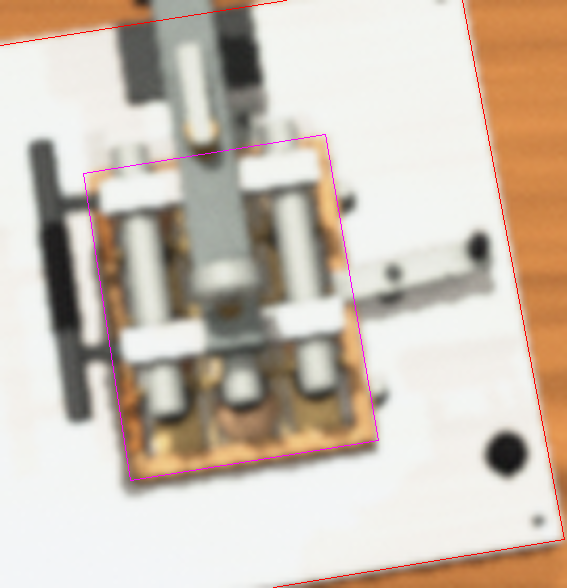

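```bash
python3 - <<'E'
from station import robot
print(robot.close_job(), robot.state()["t"])
E
```

```text
the job is handed in; nothing more can be done
the job is handed in; nothing more can be done
```

I slid the tray home along the deck and swung the hold-down round over its right-hand board. The job was handed in at about 51 s of the 72 s limit, with the arm well clear.

**How it went**
- The interface has no tilt command. I leaned the tool about 27° to the left by turning against the joint limits.
- With closed fingers I pushed the tray's near end, then its left face from beneath the bar. I then pushed the near end up to the stop and pressed the side again.
- I brought the tool nearly upright sideways (about 4°), gripped the knob and carried it round its arc. The knob slipped out of the pads near the end of the arc, so I finished with a light push of about 3 N.

**What the checks showed**
- **End stop:** the tray did not move at about 13 N.
- **Dowels:** the left face stopped the tool at the same place at two points along its length, at about 9 N each time.
- **Final pictures:** the tray matched its home outline to within about 1–2 mm, which is the limit of the camera calibration. A 1 mm gap could not be ruled out by sight.
- **Hold-down:** at about 1.57–1.6 rad, with its nose over the right-hand board.
- **Eggs and bystanders:** in the later close views the eggs I could see were still upright. The shim and rubber cup are where they were. I did not re-check the wrench, lamp or spray bottle after the hold-down.

**What was not clean**
- Early in the first push the tool pressed down on the tray with about 10 N until I raised it.
- Several joints sat at the ends of their ranges during the tilting moves. Joint 2 read −0.334 against the stated −0.33, and joint 5 read −1.043 against −1.04.
- I saw no contact with the lifter, in the forces or the pictures.

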